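Up-end a ceramic column against a bench stop

TASK

Move the small brown bottle from in front of the bench stop and stand it on the terracotta tile. Then butt the plain foot end of the white column against the stop's steel face and raise the blue-banded end, with the foot kept low on the table and pressed against the stop while it comes up, until the column stands upright by itself, snug against the steel face at its yellow middle line. Never hoist the whole column off the table, keep the bottle from tipping, and leave the other things where they are.

Things in the scene. Friction and masses are not known exactly. Their poses are not given: they have to be found in the camera images.
- bench_stop: Fixed bench stop screwed to the table: an upright steel face 120 mm wide and 70 mm high on a wooden block 28 mm thick, with a 5 mm thick foot plate with two bolts (13 mm high) reaching to 68 mm behind the face. A yellow line 6 mm wide marks the middle of the face and top. Origin: on the table (z = 0) at the foot of the steel face, in its middle; its x axis points level out of the steel face, its y axis along the face, z up.
- column: Loose, solid glazed white ceramic column, a plain cylinder 50 mm in diameter and 190 mm long, 0.3 to 0.65 kg, lying on the table with its foot end some 90 to 135 mm from the steel face. It can roll. Its x axis runs along the cylinder from foot to head. A 12 mm blue band goes round it 10 to 22 mm from the head end; the foot end is plain. Origin: on the skin, under the middle of its length at the start.
- column_foot (a point): Centre of the column's foot (plain) end face, on the cylinder's axis, 25 mm from the rim. Axes as column.
- column_head (a point): Centre of the column's head (blue-banded, dark disc painted) end face, on the cylinder's axis, 190 mm from the foot. Axes as column.
- oxide_bottle: Small brown bottle with black cap, round, 38 mm in diameter up to 62 mm, cap 24 mm in diameter above that, 76 mm high in all; stands just in front of the steel face. Origin: centre of its underside, z axis up through the cap.
- tile: Terracotta tile, fixed, 80 x 80 x 8 mm, lying flat either at the left of the table or behind the column. Origin: centre of its underside on the table; its top is 8 mm higher. Mind the big dark clay model of a kiln, fixed at the left back: its nearest end is an upright block face 0.25 m high between about (x 0.54, y 0.31) and (x 0.63, y 0.18) in the robot's base frame, with tall chimneys further back; keep the gripper and wrist clear of it.
- sprig_mould: Bystander: round brown plaster mould, 66 mm across, 34 mm high, at the place where the tile is not. Origin: centre of its underside.
- slip_jar: Bystander: grey jar with black lid, 68 mm in diameter, 104 mm high, to the left of the column. Origin: centre of its underside.
- tape_roll: Bystander: roll of tape lying flat, 96 mm across, 24 mm high, beyond the stop. Origin: centre of its underside.
- wooden_rib: Bystander: flat kidney-shaped wooden rib, 49 x 99 x 8 mm (long along its y), on the robot's side of the column's foot. Origin: centre of its underside.
- clay_ball: Bystander: grey-green ball of clay, about 58 mm across, 53 mm high, at the back of the table. Origin: centre of its underside at the start.
There are look-alikes about, which are no part of the job. Leave any pink or turquoise look-alike of the oxide_bottle alone.

How it is judged:
By the outcome, as a careful person would: the job done as asked, in the order asked, and still so for the second after the job is handed in, with the robot touching nothing.
It also fails if it takes over 64 s, if anything falls off the work surface, if the arm or the gripper's body presses on something with over 40 N, if the wrist force passes 120 N, or if a joint passes its speed limit or range.

ROBOT

A 6-joint arm with a two-finger parallel gripper is mounted at the origin on a cart in front of the work surface, level with it; the furniture and walls round the work are solid. World frame = base frame: x ahead of the robot, y to its left, z up, the work surface at z = 0. Lengths are in m, angles in rad, forces in N, time in s.
With the tool pointing down it reaches from about 0.275 to 0.725 m from the base axis. Payload 15.9 kg.
Tool frame: the origin (TCP) lies midway between the tips of the shut fingers; the grasp point (between the pads) lies 19 mm behind it; z points along the fingers, y is the direction in which the jaws open and shut (so a half turn about z gives the same grasp; the last joint's range is limited). The gripper opens to 85 mm and grips with 20 to 120 N. Pads are 22 mm wide; open, the fingers measure 114 mm over their backs; the gripper's body (76 mm by 85 mm) begins 54 mm behind the grasp point. The pads swing forward as they close: fully open they stand 13 mm farther back than shut.
Start: joints at [1.209, 0.213, -0.034, 1.323, 0, 1.571], TCP at [0.177, 0.468, 0.231] pointing down, gripper open.
Joint ranges: [-2.98, 2.98], [-0.74, 1.72], [-1.14, 1.35], [-2.1, 2.04], [-1.57, 1.44], [-3.14, 3.14]. Speed limits (rad/s): [1.89, 1.89, 2.39, 2.57, 3.14, 3.14].

INTERFACE

Orientations are given as a unit quaternion [w, x, y, z].
In Python, from workcell import bot gives the robot as it stands.
- The arm moves only by the tool move_arm, never from a script. Its argument "plan" is a list of rows, each an object with "jaw": the finger opening in mm, from 0 to 85.4; "linear": the shift along the tool's x, y, z in mm, a list of three; "rot": the turn, a rotation vector about the tool's x, y, z in rad, a list of three. In form: [{"jaw": jaw, "linear": [tx, ty, tz], "rot": [wx, wy, wz]}, ...]. A call has 1 to 5 rows; each row is the pose to reach, as a shift and turn from the pose measured when the call began, along the tool's axes at that moment; what a row does not reach only later rows make up. A row lasts 1/12 s, in which the tool goes at most 41.7 mm and 7.16 degrees, less where a joint would pass 70% of its speed; a pose out of reach is approached as far as the arm can. A call with a gripper value outside its range is refused whole. The fingers move at their own pace and stop on an object; "force" is the grip in N (left out, the last holds). Time passes only in rows, so rows that repeat a pose let the fingers close. It gives the time, the measured TCP pose, the force and the opening at its end, in the units of the state.
- bot.get_obs(): the state, without advancing time (a new reading comes with each control period).
- bot.snapshot(name): name is "scene" or "side" or "wrist"; returns a dict with "image" (420x560x3 uint8, blue, green, red), "fov_y" (degrees; the focal length in pixels is half the picture's height over the tangent of half this angle, whatever the lens; pixels are square), "cx", "cy" (the principal point, pixels), "T" (4x4, takes a point from camera to world coordinates); the wrist camera has in their place "tool_from_camera" (4x4, takes a point from camera to tool coordinates, whose origin is the TCP and whose axes are the flange's). Camera axes: x right, y up, looking along -z (the intrinsics and any distortion apply to the point x, -y, -z); pixel columns grow to the right and rows downward; lengths in m; the calibration is good to about 2 mm. A picture is of the moment at which its call begins: read the wrist's pose just before it. There is no depth.
- bot.sign_off(): hands the job in, once; it reports no verdict.
The state is a dict: "clock": time; "qpos": joint angles; "dq": joint speeds; "tau": joint torques, N m; "ee_pos": TCP position; "tcp_rot": TCP orientation; "force": force on the tool from outside, world axes, zero at the start; "ft_torque": the same for the moment, N m; "gripper_width": opening from 0.0 (shut) to 1.0 (fully open).
Only numpy, scipy, OpenCV 4.12 (cv2) and the standard library are available. Lean on these libraries where they do the work, as an engineer would, in place of code of your own. Each camera call takes 0.05 s, during which the arm holds its last target. There are 200 camera calls.

## Working session

There is one attempt and no reset: what is moved stays moved. The work goes in short steps, Python scripts to look and compute and a tool call to move; the robot and the scene stay as the last step left them, time stands still between calls to the robot, and variables do not carry over. Pictures are saved under pics/ and viewed, about 8 in all and at most 12, crops included, and the job is handed in when it is done.

Besides the shell and the picture viewer there is one more tool, called after "Request:" by a JSON object that holds its "api" and its "payload", one argument or row to a line. move_arm: Moves the arm, as the interface text tells. Its arguments: {"type":"object","properties":{"plan":{"type":"array","items":{"type":"object","properties":{"jaw":{"type":"number"},"linear":{"type":"array","items":{"type":"number"}},"rot":{"type":"array","items":{"type":"number"}}}}},"force":{"type":"number"}},"required":["plan"]}

```bash
mkdir -p pics; ls
python3 - <<'E'
from workcell import bot
import cv2,numpy as np
print(bot.get_obs())
for n in ("scene","side","wrist"):
    s=bot.snapshot(n); cv2.imwrite(f"pics/{n}0.png",s["image"]); print({k:v for k,v in s.items() if k!="image"})
a=cv2.imread("pics/scene0.png");b=cv2.imread("pics/side0.png")
E
```

```text
pics
{'clock': 0.0, 'qpos': array([ 1.20901498e+00,  2.13369012e-01, -3.50489940e-02,  1.32351068e+00,
        3.80070694e-05,  1.57080035e+00]), 'dq': array([ 0.00086537, -0.00055906, -0.00079904,  0.00183557, -0.00061644,
        0.00028564]), 'tau': array([-1.83382006e-03, -6.86155415e+01,  4.87124348e+01,  1.73254672e-02,
        3.25960264e-05,  2.90219543e-05]), 'ee_pos': array([0.17683828, 0.46731864, 0.23081375]), 'tcp_rot': array([-1.20551404e-04,  1.79907747e-01,  9.83683324e-01, -5.53523482e-04]), 'force': array([ 0.63941244, -0.60396998, -0.02916314]), 'ft_torque': array([ 0.02590754, -0.00055352, -0.01398014]), 'gripper_width': 0.9999190508738125}
{'fov_y': 47.535338827691405, 'cx': 280.6455728201601, 'cy': 212.01850931621192, 'T': array([[ 0.56482284,  0.53013483, -0.63240195, -0.29908693],
       [-0.82518548,  0.3566765 , -0.43800777, -0.68693732],
       [-0.00664026,  0.7692457 ,  0.63891859,  0.94006468],
       [ 0.        ,  0.        ,  0.        ,  1.        ]])}
{'fov_y': 55.10161529009433, 'cx': 275.00128476692305, 'cy': 216.25282955138718, 'T': array([[ 0.84167913,  0.35852495, -0.4037773 ,  0.02721139],
       [-0.53956111,  0.52903366, -0.65497877, -0.92073309],
       [-0.02121445,  0.76914449,  0.63872271,  0.87585703],
       [ 0.        ,  0.        ,  0.        ,  1.        ]])}
{'fov_y': 66.11361379441917, 'cx': 277.4236505176465, 'cy': 207.3098608863897, 'tool_from_camera': array([[ 1.36583300e-04,  9.64443128e-01,  2.64290434e-01,
         6.79306366e-02],
       [ 9.99999986e-01, -1.57961703e-04,  5.96381061e-05,
        -2.44531454e-04],
       [ 9.92653286e-05,  2.64290422e-01, -9.64443136e-01,
        -1.41966863e-01],
       [ 0.00000000e+00,  0.00000000e+00,  0.00000000e+00,
         1.00000000e+00]])}
```

View pics/scene0.png

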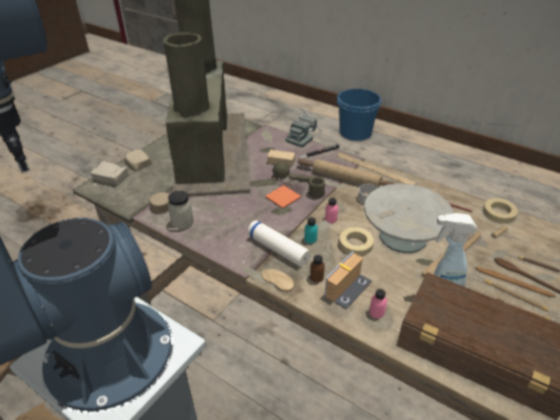

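View pics/side0.png

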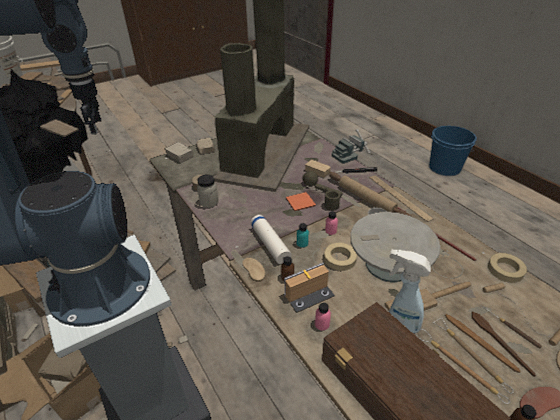

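The scene view shows the column (262..305, 228..260), banded head at the upper left, and the stop at (345,277). Candidates for the bottle are:
- brown at scene (317,268), side (287,268), standing in front of the stop
- turquoise at scene (311,231)
- pink at scene (331,210) and (378,303)
- a dark one at side (527,410), at the table's far edge

I choose the brown one in front of the stop. The tile is at scene (283,197), behind the column.

```bash
cat > h.py <<'E'
import numpy as np,cv2
from workcell import bot
from scipy.spatial.transform import Rotation as R
def cam(s,Tt=None):
    T=s["T"] if "T" in s else Tt@s["tool_from_camera"]
    f=210/np.tan(np.radians(s["fov_y"]/2)); return T,f,s["cx"],s["cy"]
def tool(o=None):
    o=o or bot.get_obs(); T=np.eye(4); q=o["tcp_rot"]; T[:3,:3]=R.from_quat(np.r_[q[1:],q[0]]).as_matrix(); T[:3,3]=o["ee_pos"]; return T
def plane(c,uv,z):
    T,f,cx,cy=c; d=T[:3,:3]@np.array([(uv[0]-cx)/f,-(uv[1]-cy)/f,-1]); p=T[:3,3]; return p+d*(z-p[2])/d[2]
def proj(c,P):
    T,f,cx,cy=c; q=T[:3,:3].T@(np.asarray(P)-T[:3,3]); return np.array([cx+f*q[0]/-q[2],cy-f*q[1]/-q[2]])
E
python3 - <<'E'
from h import *
S=bot.snapshot("scene");D=bot.snapshot("side")
a=S["image"][180:330,220:420];b=D["image"][180:340,190:350]
a=cv2.resize(a,(400*2//2*1,300),interpolation=cv2.INTER_CUBIC)
cv2.imwrite("pics/c1.png",np.vstack([cv2.resize(S["image"][185:325,235:405],None,fx=4,fy=4,interpolation=cv2.INTER_CUBIC)]))
cv2.imwrite("pics/c2.png",cv2.resize(D["image"][185:325,230:380],None,fx=4,fy=4,interpolation=cv2.INTER_CUBIC))
for n,s,pt in (("scene",S,dict(tile=(283,197),bot=(317,279),tq=(311,242),jar=(180,226),head=(251,238),foot=(302,263))),("side",D,dict(tile=(301,202),bot=(287,279),tq=(303,246),jar=(208,206),head=(255,226),foot=(283,259)))):
    for k,v in pt.items(): print(n,k,plane(cam(s),v,0)[:2].round(3))
E
```

```text
scene tile [ 0.698 -0.006]
scene bot [ 0.457 -0.278]
scene tq [ 0.569 -0.191]
scene jar [0.41 0.17]
scene head [ 0.486 -0.038]
scene foot [ 0.484 -0.214]
side tile [ 0.7   -0.008]
side bot [ 0.457 -0.279]
side tq [ 0.575 -0.194]
side jar [0.415 0.158]
side head [ 0.499 -0.028]
side foot [ 0.492 -0.206]
```

View pics/c1.png

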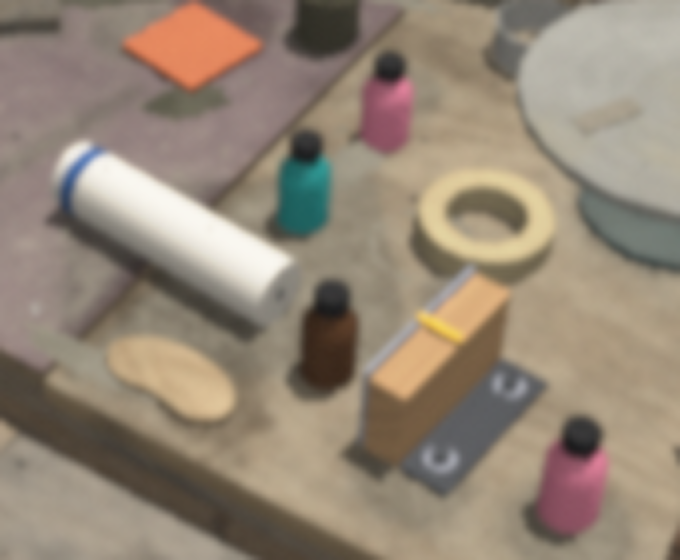

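View pics/c2.png

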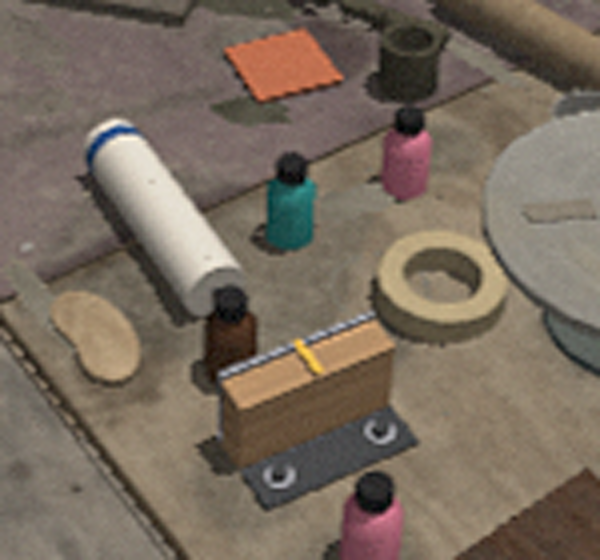

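The crops confirm the brown bottle at c1 (330,335), standing between the column's foot and the stop. The tile is at c1 (193,45), and the stop's yellow line is at c1 (440,325) and c2 (305,355). Now numbers.

Run:
```python
from h import *
S=bot.snapshot("scene");D=bot.snapshot("side");cS,cD=cam(S),cam(D)
def s(x,y,z):return plane(cS,(235+x/4,185+y/4),z).round(4)[:2]
def d(x,y,z):return plane(cD,(230+x/4,185+y/4),z).round(4)[:2]
for nm,a,b,z in (("stopR",(366,375),(220,375),.07),("stopL",(474,267),(372,318),.07),("yel",(424,317),(299,343),.07),
 ("backR",(374,396),(241,407),.07),("backL",(509,294),(395,343),.07),
 ("boltR",(440,458),(278,475),.011),("boltL",(509,385),(381,431),.011),
 ("botcap",(332,287),(232,292),.076),("footc",(281,293),(222,285),.025)):
    print(nm,s(*a,z),d(*b,z))
for n,S_,c in (("scene",S,cS),("side",D,cD)):
    im=S_["image"];hsv=cv2.cvtColor(im,cv2.COLOR_BGR2HSV)
    m=cv2.inRange(hsv,(0,140,140),(14,255,255)); n_,l,st,ce=cv2.connectedComponentsWithStats(m)
    i=1+np.argmax(st[1:,4]);p=plane(c,ce[i],.008);print(n,"tile",st[i],p.round(4))
    pts=cv2.minAreaRect(np.argwhere(l==i)[:,::-1].astype(np.float32));cn=cv2.convexHull(np.argwhere(l==i)[:,::-1].astype(np.float32))
    q=cv2.approxPolyDP(cn,4,True)[:,0];print([plane(c,u,.008)[:2].round(3).tolist() for u in q])
    m=cv2.inRange(hsv,(100,130,60),(125,255,255));n_,l,st,ce=cv2.connectedComponentsWithStats(m)
    for i in range(1,n_):
        if st[i,4]>15:print("blue",st[i],ce[i])
    m=cv2.inRange(hsv,(0,0,140),(179,60,255));n_,l,st,ce=cv2.connectedComponentsWithStats(m)
    for i in range(1,n_):
        if st[i,4]>300 and 240<ce[i][0]<310:
            P=np.argwhere(l==i)[:,::-1].astype(np.float32);r=cv2.minAreaRect(P);print("white",st[i],[plane(c,u,.03)[:2].round(3).tolist() for u in cv2.boxPoints(r)])
```

```text
stopR [ 0.4142 -0.3274] [ 0.4192 -0.3265]
stopL [ 0.5345 -0.3382] [ 0.5339 -0.3414]
yel [ 0.477 -0.333] [ 0.4791 -0.3324]
backR [ 0.4021 -0.34  ] [ 0.4153 -0.3567]
backL [ 0.5252 -0.3681] [ 0.5326 -0.3682]
boltR [ 0.4283 -0.3762] [ 0.4312 -0.3774]
boltL [ 0.5068 -0.3841] [ 0.5112 -0.3858]
botcap [ 0.4622 -0.2742] [ 0.4652 -0.2727]
footc [ 0.4831 -0.2244] [ 0.491  -0.2213]
scene tile [267 187  32  20 362] [ 0.6918 -0.0092  0.008 ]
[[0.725, -0.046], [0.653, -0.04], [0.665, 0.033], [0.73, 0.023]]
blue [ 340   91   38   48 1250] [356.9688 114.108 ]
white [ 136  186  218  109 7873] [[0.34, 0.277], [0.79, 0.512], [0.669, -0.31], [0.33, -0.356]]
white [   62   271   406   149 22121] [[-0.165, -0.066], [0.084, 0.274], [0.674, -0.599], [0.282, -0.724]]
side tile [286 193  29  17 304] [ 0.6955 -0.0087  0.008 ]
[[0.725, -0.051], [0.651, -0.035], [0.667, 0.038], [0.74, 0.017]]
blue [435 126  17  17  97] [441.74226804 133.71134021]
blue [252 217  12   9  19] [256.31578947 219.47368421]
white [255 218  35  39 553] [[0.483, -0.04], [0.535, -0.025], [0.51, -0.213], [0.464, -0.222]]
```

Add to h.py:
```python
def Rt(yaw,tilt=0):
    """tool y at world yaw; tilt rotates tool about world direction of stop y axis"""
    y=np.array([np.cos(yaw),np.sin(yaw),0]); z=np.array([0,0,-1.]); x=np.cross(y,z)
    M=np.c_[x,y,z]; return R.from_rotvec(y*tilt).as_matrix()@M
def go(p,M):
    T=tool(); l=T[:3,:3].T@(np.asarray(p)-T[:3,3])*1000; r=R.from_matrix(T[:3,:3].T@M).as_rotvec(); o=bot.get_obs()
    print("t",round(o["clock"],2),"pos",T[:3,3].round(4),"lin",l.round(1),"rot",r.round(3),"F",o["force"].round(1),"q",o["qpos"].round(2),"w",round(o["gripper_width"]*85.4,1))
```

```text
(no output)
```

Request:
{"api": "move_arm", "payload": {
  "plan": [
    {"jaw": 85,"linear": [-29,-30,0],"rot": [0,0,0]},
    {"jaw": 85,"linear": [-58,-60,0],"rot": [0,0,0]},
    {"jaw": 85,"linear": [-87,-90,0],"rot": [0,0,0]},
    {"jaw": 85,"linear": [-116,-120,0],"rot": [0,0,0]},
    {"jaw": 85,"linear": [-145,-150,0],"rot": [0,0,0]}
  ]
}}

```text
clock: 0.77
ee_pos: [0.2594, 0.2745, 0.2312]
tcp_rot: [0.0, 0.179, 0.984, -0.0]
force: [1.4, 0.4, 0.5]
gripper_width: 0.995
```

Request:
{"api": "move_arm", "payload": {
  "plan": [
    {"jaw": 85,"linear": [-29,-30,0],"rot": [0,0,0]},
    {"jaw": 85,"linear": [-58,-60,0],"rot": [0,0,0]},
    {"jaw": 85,"linear": [-87,-90,0],"rot": [0,0,0]},
    {"jaw": 85,"linear": [-116,-120,0],"rot": [0,0,0]},
    {"jaw": 85,"linear": [-145,-150,0],"rot": [0,0,0]}
  ]
}}

```text
clock: 1.18
ee_pos: [0.3378, 0.0921, 0.2315]
tcp_rot: [0.0, 0.179, 0.984, 0.0]
force: [1.4, 1.4, 0.4]
gripper_width: 0.994
```

Request:
{"api": "move_arm", "payload": {
  "plan": [
    {"jaw": 85,"linear": [-29,-30,0],"rot": [0,0,-0.12]},
    {"jaw": 85,"linear": [-58,-60,0],"rot": [0,0,-0.24]},
    {"jaw": 85,"linear": [-87,-90,0],"rot": [0,0,-0.36]},
    {"jaw": 85,"linear": [-116,-120,0],"rot": [0,0,-0.48]},
    {"jaw": 85,"linear": [-145,-150,0],"rot": [0,0,-0.6]}
  ]
}}

```text
clock: 1.6
ee_pos: [0.4042, -0.0611, 0.2318]
tcp_rot: [0.001, -0.071, 0.997, 0.0]
force: [1.1, 0.7, 0.2]
gripper_width: 0.996
```

```bash
python3 -c "
from h import *
go([.48,-.24,.23],Rt(np.pi-.11))"
```

```text
t 1.6 pos [ 0.4042 -0.0611  0.2318] lin [ -49.6 -187.9    1.8] rot [-1.000e-03  1.000e-03 -1.318e+00] F [1.1 0.7 0.2] q [-0.15  0.02 -0.25  1.3   0.   -0.29] w 85.0
```

Request:
{"api": "move_arm", "payload": {
  "plan": [
    {"jaw": 85,"linear": [-10,-38,0],"rot": [0,0,-0.12]},
    {"jaw": 85,"linear": [-20,-76,0],"rot": [0,0,-0.24]},
    {"jaw": 85,"linear": [-30,-114,0],"rot": [0,0,-0.36]},
    {"jaw": 85,"linear": [-40,-151,0],"rot": [0,0,-0.48]},
    {"jaw": 85,"linear": [-50,-188,0],"rot": [0,0,-0.6]}
  ]
}}

```text
clock: 2.02
ee_pos: [0.4807, -0.2422, 0.2318]
tcp_rot: [0.001, -0.36, 0.933, -0.0]
force: [-0.0, 0.6, -0.4]
gripper_width: 0.996
```

Request:
{"api": "move_arm", "payload": {
  "plan": [
    {"jaw": 85,"linear": [0,0,0],"rot": [0,0,-0.12]},
    {"jaw": 85,"linear": [0,0,0],"rot": [0,0,-0.24]},
    {"jaw": 85,"linear": [0,0,0],"rot": [0,0,-0.36]},
    {"jaw": 85,"linear": [0,0,0],"rot": [0,0,-0.48]},
    {"jaw": 85,"linear": [0,0,0],"rot": [0,0,-0.6]}
  ]
}}

```text
clock: 2.43
ee_pos: [0.4806, -0.2423, 0.2316]
tcp_rot: [0.001, -0.622, 0.783, -0.0]
force: [0.9, -0.5, 0.1]
gripper_width: 0.994
```

Request:
{"api": "move_arm", "payload": {
  "plan": [
    {"jaw": 85,"linear": [0,0,0],"rot": [0,0,-0.12]},
    {"jaw": 85,"linear": [0,0,0],"rot": [0,0,-0.12]},
    {"jaw": 85,"linear": [0,0,0],"rot": [0,0,-0.12]}
  ]
}}

```text
clock: 2.68
ee_pos: [0.4806, -0.2423, 0.2316]
tcp_rot: [0.001, -0.666, 0.746, -0.0]
force: [-0.1, -1.3, -0.3]
gripper_width: 0.996
```

```bash
python3 -c "
from h import *
go([.48,-.24,.23],Rt(np.pi-.11))
T=tool();s=bot.snapshot('wrist');np.save('w1.npy',T);cv2.imwrite('pics/w1.png',s['image'])"
```

```text
t 2.68 pos [ 0.4806 -0.2423  0.2316] lin [-2.2  0.9  1.6] rot [-0.001  0.001 -0.003] F [-0.1 -1.3 -0.3] q [-0.47  0.29  0.07  1.35  0.   -1.93] w 85.1
```

View pics/w1.png

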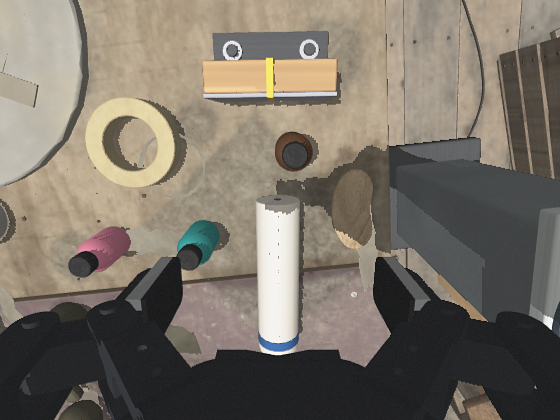

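The wrist view shows the stop's lip at rows ~96 between columns 204 and 335, with the yellow line at (270,95). The brown cap is at (295,154). The column's foot is at (277,203), its axis running to the blue band at (279,341).

Run:
```python
from h import *
T=np.load('w1.npy');im=cv2.imread('pics/w1.png');s=bot.snapshot("wrist");c=cam(s,T)
hsv=cv2.cvtColor(im,cv2.COLOR_BGR2HSV)
for k,uv,z in (("faceL",(204,96.5),.07),("faceR",(335.5,95.5),.07),("backL",(203,61),.07),("backR",(336,59),.07),("cap",(295,154),.076)): print(k,plane(c,uv,z)[:2].round(4))
m=cv2.inRange(hsv,(22,150,150),(32,255,255));v,u=np.nonzero(m[50:105,255:285]);print("yel",u.mean()+255,v.max()+50,plane(c,(u.mean()+255,96),.07)[:2].round(4))
g=cv2.cvtColor(im,cv2.COLOR_BGR2GRAY)
for r in (215,240,270,300,325):
    row=g[r,235:325].astype(int); w=np.nonzero(row>150)[0]; a,b=w.min()+235,w.max()+235
    print(r,a,b,plane(c,(a,r),.025)[:2].round(4),plane(c,(b,r),.025)[:2].round(4),plane(c,((a+b)/2,r),.03)[:2].round(4))
print("foot top",plane(c,(277,213),.05)[:2],"foot bot",plane(c,(277,195),.0)[:2],"c",plane(c,(277,204),.025)[:2])
# bottle: rays through brown side edges
m=cv2.inRange(hsv,(0,60,20),(15,255,130))[125:180,265:320];m=cv2.morphologyEx(m,cv2.MORPH_OPEN,np.ones((3,3)));v,u=np.nonzero(m);print("brown",u.min()+265,u.max()+265,v.min()+125,v.max()+125)
print(plane(c,(293,151),.062)[:2])
dk=cv2.inRange(hsv,(0,0,0),(179,255,60))[125:180,265:320];v,u=np.nonzero(dk);print("dark",u.mean()+265,v.mean()+125,plane(c,(u.mean()+265,v.mean()+125),.072)[:2])
```

```text
faceL [ 0.5351 -0.3351]
faceR [ 0.4186 -0.3227]
backL [ 0.5309 -0.364 ]
backR [ 0.4162 -0.3525]
cap [ 0.4597 -0.276 ]
yel 268.9166666666667 97 [ 0.4775 -0.3289]
215 246 297 [ 0.5193 -0.2087] [ 0.4621 -0.2022] [ 0.4904 -0.2069]
240 235 297 [ 0.536  -0.1803] [ 0.465  -0.1723] [ 0.5001 -0.1782]
270 257 297 [ 0.5157 -0.1399] [ 0.4687 -0.1347] [ 0.4919 -0.1398]
300 258 296 [ 0.5197 -0.1002] [ 0.4737 -0.095 ] [ 0.4963 -0.1006]
325 249 324 [ 0.5353 -0.0667] [ 0.4425 -0.0563] [ 0.4887 -0.065 ]
foot top [ 0.48336354 -0.21438316] foot bot [ 0.482648   -0.22196952] c [ 0.48308098 -0.21751429]
brown 275 312 132 170
[ 0.46077783 -0.2774795 ]
dark 298.59183673469386 152.5612244897959 [ 0.45612842 -0.27647123]
```

Request:
{"api": "move_arm", "payload": {
  "plan": [
    {"jaw": 62,"linear": [36,17,0],"rot": [0,0,0]},
    {"jaw": 62,"linear": [36,17,30],"rot": [0,0,0]},
    {"jaw": 62,"linear": [36,17,65],"rot": [0,0,0]},
    {"jaw": 62,"linear": [36,17,100],"rot": [0,0,0]},
    {"jaw": 62,"linear": [36,17,120],"rot": [0,0,0]}
  ]
}}

```text
clock: 3.2
ee_pos: [0.4584, -0.2755, 0.1083]
tcp_rot: [0.0, -0.665, 0.747, 0.001]
force: [0.3, 0.9, -0.3]
gripper_width: 0.726
```

```bash
python3 -c "
from h import *
go([.46,-.2765,.02],Rt(np.pi-.107))
T=tool();s=bot.snapshot('wrist');np.save('w2.npy',T);cv2.imwrite('pics/w2.png',s['image'])
c=cam(s,T);print(proj(c,[.46,-.2765,.076]),proj(c,[.477,-.331,.07]))
g=cv2.cvtColor(s['image'],cv2.COLOR_BGR2HSV)
m=cv2.inRange(g,(22,150,150),(32,255,255));v,u=np.nonzero(m);print(u.min(),u.max(),v.min(),v.max())
"
```

```text
t 3.2 pos [ 0.4584 -0.2755  0.1083] lin [ 1.  -1.8 88.3] rot [ 0.001  0.002 -0.01 ] F [ 0.3  0.9 -0.3] q [-0.54  0.34 -0.18  1.05  0.   -2.  ] w 62.0
[272.34884128 237.81110922] [229.83523465 144.86167511]
233 236 90 149
```

View pics/w2.png

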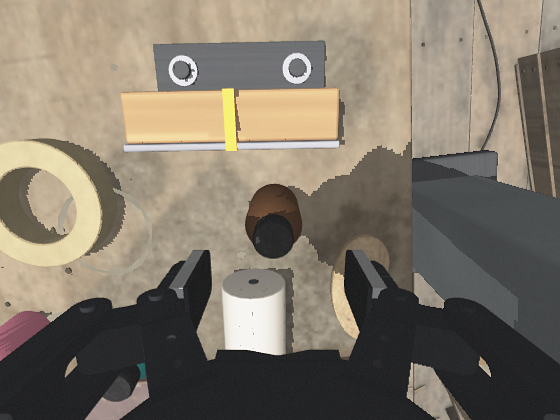

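The cap centre at (273,237) matches the prediction of (272,238). The stop's front lip runs from (124,151) to (338,146), and the column's foot face is centred at (253,283).

Request:
{"api": "move_arm", "payload": {
  "plan": [
    {"jaw": 62,"linear": [1,-1.5,30],"rot": [0,0,0]},
    {"jaw": 62,"linear": [1,-1.5,60],"rot": [0,0,0]},
    {"jaw": 62,"linear": [1,-1.5,80],"rot": [0,0,0]},
    {"jaw": 62,"linear": [1,-1.5,88],"rot": [0,0,0]},
    {"jaw": 62,"linear": [1,-1.5,88],"rot": [0,0,0]}
  ]
}}

```text
clock: 3.67
ee_pos: [0.4577, -0.2751, 0.017]
tcp_rot: [-0.001, -0.664, 0.748, 0.004]
force: [-0.1, 0.2, 0.5]
gripper_width: 0.729
```

Request:
{"api": "move_arm", "payload": {
  "plan": [
    {"jaw": 45,"linear": [0,0,0],"rot": [0,0,0]},
    {"jaw": 40,"linear": [0,0,0],"rot": [0,0,0]},
    {"jaw": 30,"linear": [0,0,0],"rot": [0,0,0]},
    {"jaw": 30,"linear": [0,0,0],"rot": [0,0,0]},
    {"jaw": 30,"linear": [0,0,0],"rot": [0,0,0]}
  ],
  "force": 30
}}

```text
clock: 4.08
ee_pos: [0.4588, -0.2758, 0.0187]
tcp_rot: [-0.0, -0.664, 0.748, 0.002]
force: [-0.9, -0.1, 6.6]
gripper_width: 0.428
```

```bash
python3 -c "
from h import *
go([.6935,-.009,.16],Rt(np.pi-.107))
T=np.load('w2.npy');s=bot.snapshot('wrist');c=cam(s,T)
for uv,z in (((124,151.5),.07),((338,146.5),.07),((231,149.5),.07),((253,283),.025)):print(plane(c,uv,z)[:2].round(4))
"
```

```text
t 4.08 pos [ 0.4588 -0.2758  0.0187] lin [-293.1 -201.  -141.2] rot [ 0.004  0.003 -0.011] F [-0.9 -0.1  6.6] q [-0.54  0.42 -0.3   0.85  0.   -1.99] w 36.5
[ 0.5356 -0.3343]
[ 0.418  -0.3232]
[ 0.4768 -0.3284]
[ 0.4824 -0.2221]
```

Request:
{"api": "move_arm", "payload": {
  "plan": [
    {"jaw": 30,"linear": [0,0,-15],"rot": [0,0,0]},
    {"jaw": 30,"linear": [0,0,-45],"rot": [0,0,0]},
    {"jaw": 30,"linear": [0,0,-80],"rot": [0,0,0]},
    {"jaw": 30,"linear": [0,0,-115],"rot": [0,0,0]},
    {"jaw": 30,"linear": [-15,-10,-140],"rot": [0,0,0]}
  ]
}}

```text
clock: 4.55
ee_pos: [0.4707, -0.2643, 0.1632]
tcp_rot: [0.0, -0.663, 0.749, 0.001]
force: [1.2, -0.6, 0.8]
gripper_width: 0.431
```

Request:
{"api": "move_arm", "payload": {
  "plan": [
    {"jaw": 30,"linear": [-25,-17,0],"rot": [0,0,0]},
    {"jaw": 30,"linear": [-54,-37,0],"rot": [0,0,0]},
    {"jaw": 30,"linear": [-83,-57,0],"rot": [0,0,0]},
    {"jaw": 30,"linear": [-112,-77,0],"rot": [0,0,0]},
    {"jaw": 30,"linear": [-141,-97,0],"rot": [0,0,0]}
  ]
}}

```text
clock: 4.97
ee_pos: [0.5852, -0.1347, 0.1647]
tcp_rot: [0.001, -0.663, 0.749, -0.0]
force: [1.2, -1.3, -0.3]
gripper_width: 0.43
```

Request:
{"api": "move_arm", "payload": {
  "plan": [
    {"jaw": 30,"linear": [-29,-20,0],"rot": [0,0,0]},
    {"jaw": 30,"linear": [-58,-40,0],"rot": [0,0,0]},
    {"jaw": 30,"linear": [-87,-60,0],"rot": [0,0,0]},
    {"jaw": 30,"linear": [-110,-75,0],"rot": [0,0,0]},
    {"jaw": 30,"linear": [-120,-82,0],"rot": [0,0,0]}
  ]
}}

```text
clock: 5.38
ee_pos: [0.683, -0.0223, 0.1657]
tcp_rot: [0.001, -0.664, 0.748, -0.001]
force: [-1.2, 0.3, -1.1]
gripper_width: 0.431
```

Run:
```python
from h import *
go([.6935,-.009,.032],Rt(np.pi-.107))
T=tool();s=bot.snapshot('wrist');c=cam(s,T)
cv2.imwrite('pics/w3.png',s['image'])
hsv=cv2.cvtColor(s['image'],cv2.COLOR_BGR2HSV)
m=cv2.inRange(hsv,(0,140,120),(14,255,255)); n_,l,st,ce=cv2.connectedComponentsWithStats(m);i=1+np.argmax(st[1:,4]);print(st[i])
q=cv2.approxPolyDP(cv2.convexHull(np.argwhere(l==i)[:,::-1].astype(np.float32)),6,True)[:,0]
P=[plane(c,u,.008)[:2].round(4).tolist() for u in q];print(q.tolist(),P)
```

```text
t 5.38 pos [ 0.683  -0.0223  0.1657] lin [-14.3  -8.5 133.8] rot [-0.003  0.001 -0.012] F [-1.2  0.3 -1.1] q [-0.03  0.62  0.41  1.36  0.   -1.48] w 36.8
[238 165   8   1   8]
[[245.0, 165.0], [238.0, 165.0]] [[0.7092, -0.0509], [0.7157, -0.0517]]
```

View pics/w3.png

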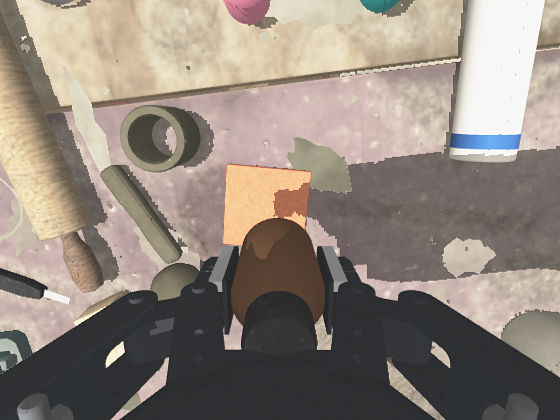

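The bottle is held upright. The tile's near corners are at (228,164) and (311,171). A small olive object sits at about (177,280), left of the fingers.

Run:
```python
from h import *
T=tool();s=bot.snapshot('wrist');c=cam(s,T)
a,b=plane(c,(228,164.5),.008),plane(c,(311,170.5),.008);e=(a-b);L=np.hypot(*e[:2]);e/=L;n=np.array([-e[1],e[0],0])
print(a,b,L,"centre",(a+b)/2+n*.04)
print("obj",plane(c,(177,280),.03),plane(c,(155,280),.03),"pot",plane(c,(160,165),.0))
S=bot.snapshot('scene');C=cam(S)
print([plane(C,u,.02)[:2].round(3).tolist() for u in((316,187),(280,168),(325,187),(308,187))])
```

```text
[ 0.72513749 -0.05275452  0.008     ] [ 0.64912072 -0.03809584  0.008     ] 0.07741722542713582 centre [ 0.69470297 -0.00614877  0.008     ]
obj [0.78700499 0.04757932 0.03      ] [0.80781642 0.04513384 0.03      ] pot [ 0.79106814 -0.05898981  0.        ]
[[0.779, -0.079], [0.804, 0.078], [0.795, -0.103], [0.765, -0.058]]
```

Request:
{"api": "move_arm", "payload": {
  "plan": [
    {"jaw": 30,"linear": [-15,-5,20],"rot": [0,0,0]},
    {"jaw": 30,"linear": [-15,-5,55],"rot": [0,0,0]},
    {"jaw": 30,"linear": [-15,-5,90],"rot": [0,0,0]},
    {"jaw": 30,"linear": [-15,-5,115],"rot": [0,0,0]},
    {"jaw": 30,"linear": [-15,-5,125],"rot": [0,0,0]}
  ]
}}

```text
clock: 5.95
ee_pos: [0.6861, -0.0114, 0.0375]
tcp_rot: [-0.001, -0.663, 0.749, 0.001]
force: [-1.1, 0.3, -0.8]
gripper_width: 0.431
```

```bash
python3 -c "
from h import *
go([.690,-.008,.0275],Rt(np.pi-.107))"
```

```text
t 5.95 pos [ 0.6861 -0.0114  0.0375] lin [-3.9 -3.5 10. ] rot [ 0.002 -0.    -0.014] F [-1.1  0.3 -0.8] q [-0.02  0.69  0.2   1.08  0.   -1.47] w 36.8
```

Request:
{"api": "move_arm", "payload": {
  "plan": [
    {"jaw": 30,"linear": [-4,-3,3],"rot": [0,0,0]},
    {"jaw": 30,"linear": [-4,-3,7],"rot": [0,0,0]},
    {"jaw": 30,"linear": [-4,-3,9],"rot": [0,0,0]},
    {"jaw": 30,"linear": [-4,-3,10],"rot": [0,0,0]},
    {"jaw": 30,"linear": [-4,-3,10],"rot": [0,0,0]}
  ]
}}

```text
clock: 6.37
ee_pos: [0.6902, -0.0079, 0.0286]
tcp_rot: [-0.0, -0.663, 0.749, 0.0]
force: [0.5, 1.0, -0.5]
gripper_width: 0.43
```

```bash
python3 -c "
from h import *
go([.690,-.008,.0275],Rt(np.pi-.107))"
```

```text
t 6.37 pos [ 0.6902 -0.0079  0.0286] lin [0.1 0.2 1.1] rot [ 0.001  0.    -0.014] F [ 0.5  1.  -0.5] q [-0.01  0.7   0.2   1.07  0.   -1.46] w 36.7
```

Request:
{"api": "move_arm", "payload": {
  "plan": [
    {"jaw": 30,"linear": [0,0,1],"rot": [0,0,0]},
    {"jaw": 30,"linear": [0,0,2],"rot": [0,0,0]},
    {"jaw": 30,"linear": [0,0,2],"rot": [0,0,0]}
  ]
}}

```text
clock: 6.62
ee_pos: [0.6905, -0.008, 0.027]
tcp_rot: [0.0, -0.663, 0.749, 0.0]
force: [0.2, 0.6, 2.0]
gripper_width: 0.434
```

Request:
{"api": "move_arm", "payload": {
  "plan": [
    {"jaw": 30,"linear": [0,0,1],"rot": [0,0,0]},
    {"jaw": 30,"linear": [0,0,1],"rot": [0,0,0]}
  ]
}}

```text
clock: 6.78
ee_pos: [0.6905, -0.008, 0.0268]
tcp_rot: [0.0, -0.663, 0.749, -0.0]
force: [-2.8, -0.7, 10.1]
gripper_width: 0.43
```

Request:
{"api": "move_arm", "payload": {
  "plan": [
    {"jaw": 38,"linear": [0,0,0],"rot": [0,0,0]},
    {"jaw": 41,"linear": [0,0,0],"rot": [0,0,0]},
    {"jaw": 48,"linear": [0,0,0],"rot": [0,0,0]},
    {"jaw": 54,"linear": [0,0,0],"rot": [0,0,0]}
  ]
}}

```text
clock: 7.12
ee_pos: [0.6905, -0.008, 0.0267]
tcp_rot: [0.0, -0.663, 0.749, -0.0]
force: [-0.5, -0.3, 0.9]
gripper_width: 0.632
```

Request:
{"api": "move_arm", "payload": {
  "plan": [
    {"jaw": 54,"linear": [0,0,-10],"rot": [0,0,0]},
    {"jaw": 54,"linear": [0,0,-30],"rot": [0,0,0]},
    {"jaw": 54,"linear": [0,0,-65],"rot": [0,0,0]},
    {"jaw": 54,"linear": [0,0,-100],"rot": [0,0,0]},
    {"jaw": 54,"linear": [0,0,-125],"rot": [0,0,0]}
  ]
}}

```text
clock: 7.53
ee_pos: [0.6908, -0.008, 0.1557]
tcp_rot: [0.001, -0.663, 0.749, -0.001]
force: [0.8, -0.7, 0.4]
gripper_width: 0.633
```

Run:
```python
from h import *
go([.5,-.06,.15],Rt(np.pi-.110))
im=[]
for n,(x,y) in (("scene",(283,197)),("side",(301,202))):
    s=bot.snapshot(n);print(n,proj(cam(s),[.69,-.008,.008]),proj(cam(s),[.69,-.008,.084]))
    im.append(cv2.resize(s["image"][y-50:y+80,x-80:x+50],(390,390),interpolation=cv2.INTER_CUBIC))
cv2.imwrite("pics/p4.png",np.hstack(im))
```

```text
t 7.53 pos [ 0.6908 -0.008   0.1557] lin [ 74.7 183.1   5.1] rot [-0.003  0.    -0.011] F [ 0.8 -0.7  0.4] q [-0.01  0.64  0.42  1.35  0.   -1.46] w 54.0
scene [282.08986611 196.46524772] [281.97385212 176.98424499]
side [298.75799423 201.23027684] [299.12570757 183.53841795]
```

View pics/p4.png

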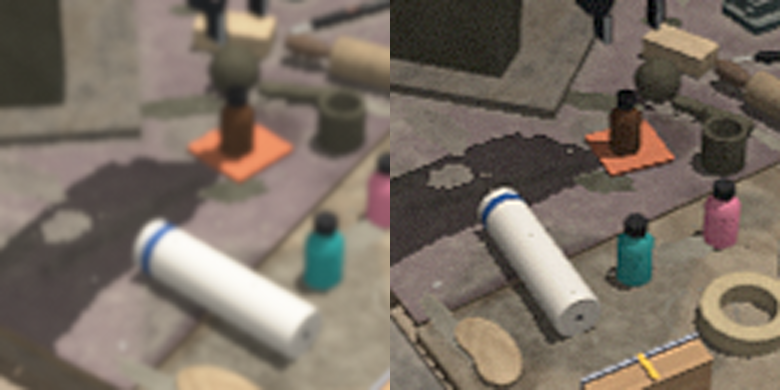

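The bottle stands upright on the tile in both views, with the clay ball untouched behind it. Next is the column. I'll grip near the head with the tool tilted 45° toward the stop, so that it can follow the column through 90°.

```bash
cat >> h.py <<'E'
YAW=np.pi-.109; n=np.array([.109,.994,0]); FACE=np.array([.477,-.3305,0])
def grasp2tcp(G,tilt): 
    M=Rt(YAW,tilt); return np.asarray(G)+.019*M[:,2],M
E
python3 - <<'E'
from h import *
p,M=grasp2tcp([.5005,-.062,.026],np.radians(45)); print(p)
go(p-.12*M[:,2],M); go(p,M)
E
```

```text
[ 0.49903848 -0.0753553   0.01256497]
t 7.63 pos [ 0.6926 -0.008   0.1576] lin [  5.5 185.6  58.7] rot [-0.003  0.786 -0.015] F [ 1.2  0.1 -0.9] q [-0.01  0.64  0.42  1.35  0.   -1.46] w 53.7
t 7.63 pos [ 0.6926 -0.008   0.1576] lin [ 90.4 185.2 143.5] rot [-0.003  0.786 -0.015] F [ 1.2  0.1 -0.9] q [-0.01  0.64  0.42  1.35  0.   -1.46] w 53.7
```

Request:
{"api": "move_arm", "payload": {
  "plan": [
    {"jaw": 70,"linear": [1,36,0],"rot": [0,0.12,0]},
    {"jaw": 75,"linear": [2,72,0],"rot": [0,0.24,0]},
    {"jaw": 75,"linear": [3,108,0],"rot": [0,0.36,0]},
    {"jaw": 75,"linear": [4,144,0],"rot": [0,0.48,0]},
    {"jaw": 75,"linear": [5,180,0],"rot": [0,0.6,-0.01]}
  ]
}}

```text
clock: 8.05
ee_pos: [0.5125, 0.0087, 0.1578]
tcp_rot: [-0.219, -0.636, 0.713, -0.202]
force: [-0.4, 1.2, -0.5]
gripper_width: 0.876
```

Run:
```python
from h import *
p,M=grasp2tcp([.5005,-.062,.026],np.radians(45))
go(p-.10*M[:,2],M); go(p,M)
```

```text
t 8.05 pos [0.5125 0.0087 0.1578] lin [-30.5   4.9  69.4] rot [-0.006  0.182 -0.008] F [-0.4  1.2 -0.5] q [ 0.34  0.47 -0.01  1.37 -0.54 -1.04] w 74.9
t 8.05 pos [0.5125 0.0087 0.1578] lin [-12.5   5.4 167.8] rot [-0.006  0.182 -0.008] F [-0.4  1.2 -0.5] q [ 0.34  0.47 -0.01  1.37 -0.54 -1.04] w 74.9
```

Request:
{"api": "move_arm", "payload": {
  "plan": [
    {"jaw": 75,"linear": [-15,3,30],"rot": [0,0.1,0]},
    {"jaw": 75,"linear": [-30,5,69],"rot": [0,0.18,-0.008]},
    {"jaw": 75,"linear": [-30,5,69],"rot": [0,0.18,-0.008]}
  ]
}}

```text
clock: 8.3
ee_pos: [0.5017, -0.0058, 0.0756]
tcp_rot: [-0.29, -0.619, 0.683, -0.256]
force: [-1.4, -0.3, -3.9]
gripper_width: 0.879
```

Run:
```python
from h import *
p,M=grasp2tcp([.5005,-.062,.026],np.radians(45))
go(p,M)
T=tool();s=bot.snapshot('wrist');cv2.imwrite('pics/w5.png',s['image']);c=cam(s,T)
for P in ([.4997,-.063,.05],[.5,-.06,0]):print(proj(c,P))
f=np.array([.483,-.219,.025]);print("foot,head pred",proj(c,f),proj(c,f+.19*n))
```

```text
t 8.3 pos [ 0.5017 -0.0058  0.0756] lin [ 3.8 -5.1 93.6] rot [ 0.002 -0.009  0.012] F [-1.4 -0.3 -3.9] q [ 0.39  0.65 -0.07  1.31 -0.67 -0.92] w 75.1
[269.15208537 191.46424492]
[269.91960754 230.37331651]
foot,head pred [272.35321006  66.8976772 ] [267.99404403 254.99777425]
```

View pics/w5.png

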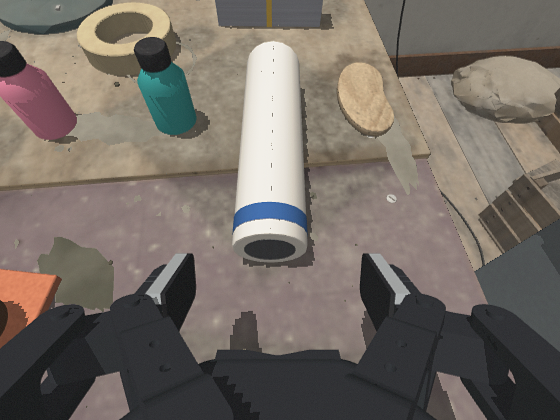

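The column is centred between the open fingers, with its head disc at (270,248) against a prediction of (268,255). The stop's yellow line shows beyond it at (269,12).

Run:
```python
from h import *
T=tool();s=bot.snapshot('wrist');c=cam(s,T)
h=plane(c,(270,248),.025);print("head",h)
for v in (80,120,160,190):
    g=cv2.cvtColor(s['image'],cv2.COLOR_BGR2HSV)[v]; 
    w=[u for u in range(235,310) if g[u,1]<45 and g[u,2]>165]; print(v,min(w),max(w),plane(c,((min(w)+max(w))/2,v),.04)[:2].round(4))
G=h-.032*n+[0,0,.001];print("G",G);p,M=grasp2tcp(G,np.radians(45));go(p,M)
```

```text
head [ 0.50410554 -0.03594478  0.025     ]
80 249 298 [ 0.4871 -0.1848]
120 246 300 [ 0.4921 -0.1379]
160 243 301 [ 0.4967 -0.0983]
190 241 302 [ 0.4995 -0.0724]
G [ 0.50061754 -0.06775278  0.026     ]
t 8.4 pos [ 0.5059 -0.0052  0.0834] lin [  4.   -1.2 104. ] rot [-0.003  0.002  0.003] F [0.  0.1 1.1] q [ 0.39  0.63 -0.07  1.31 -0.67 -0.92] w 74.8
```

Request:
{"api": "move_arm", "payload": {
  "plan": [
    {"jaw": 75,"linear": [4,-1,30],"rot": [0,0,0]},
    {"jaw": 75,"linear": [4,-1,60],"rot": [0,0,0]},
    {"jaw": 75,"linear": [4,-1,85],"rot": [0,0,0]},
    {"jaw": 75,"linear": [4,-1,97],"rot": [0,0,0]},
    {"jaw": 75,"linear": [4,-1,97],"rot": [0,0,0]}
  ]
}}

```text
clock: 8.82
ee_pos: [0.5005, -0.0779, 0.0199]
tcp_rot: [-0.282, -0.617, 0.689, -0.255]
force: [-0.7, -0.2, -0.7]
gripper_width: 0.876
```

Run:
```python
from h import *
p,M=grasp2tcp([.5006,-.0677,.026],np.radians(45));go(p,M)
```

```text
t 8.82 pos [ 0.5005 -0.0779  0.0199] lin [-2.8  1.   7.5] rot [-0.004  0.006 -0.002] F [-0.7 -0.2 -0.7] q [ 0.27  0.63 -0.24  1.04 -0.71 -1.07] w 74.8
```

Final approach, then close gently.

Request:
{"api": "move_arm", "payload": {
  "plan": [
    {"jaw": 75,"linear": [-2,1,4],"rot": [0,0,0]},
    {"jaw": 75,"linear": [-2,1,7],"rot": [0,0,0]},
    {"jaw": 65,"linear": [-2,1,7],"rot": [0,0,0]},
    {"jaw": 58,"linear": [-2,1,7],"rot": [0,0,0]},
    {"jaw": 54,"linear": [-2,1,7],"rot": [0,0,0]}
  ],
  "force": 30
}}

```text
clock: 9.23
ee_pos: [0.4996, -0.0808, 0.014]
tcp_rot: [-0.281, -0.617, 0.689, -0.255]
force: [0.5, -0.4, 0.6]
gripper_width: 0.633
```

Request:
{"api": "move_arm", "payload": {
  "plan": [
    {"jaw": 50,"linear": [0,0,0],"rot": [0,0,0]},
    {"jaw": 44,"linear": [0,0,0],"rot": [0,0,0]},
    {"jaw": 40,"linear": [0,0,0],"rot": [0,0,0]},
    {"jaw": 40,"linear": [0,0,0],"rot": [0,0,0]}
  ],
  "force": 30
}}

```text
clock: 9.57
ee_pos: [0.4998, -0.0804, 0.0143]
tcp_rot: [-0.281, -0.617, 0.689, -0.256]
force: [-2.1, 6.5, 7.7]
gripper_width: 0.577
```

Run:
```python
from h import *
go([.5,-.0677,.026],Rt(YAW,np.radians(45)))
T=tool();print("grasp pt",T[:3,3]-.019*T[:3,2])
# slide target: foot on face at yellow line; grasp 158 from foot
G=FACE+n*.158;G[2]=.026;p,M=grasp2tcp(G,np.radians(45));print(G);go(p,M)
```

```text
t 9.57 pos [ 0.4998 -0.0804  0.0143] lin [ -0.8   1.1 -17.2] rot [-0.005  0.006 -0.002] F [-2.1  6.5  7.7] q [ 0.26  0.64 -0.26  1.02 -0.72 -1.07] w 49.3
grasp pt [ 0.50120186 -0.06711351  0.027835  ]
[ 0.494222 -0.173448  0.026   ]
t 9.57 pos [ 0.4998 -0.0804  0.0143] lin [74.6 -4.3 76.1] rot [-0.005  0.006 -0.002] F [-2.1  6.5  7.7] q [ 0.26  0.64 -0.26  1.02 -0.72 -1.07] w 49.3
```

Request:
{"api": "move_arm", "payload": {
  "plan": [
    {"jaw": 40,"linear": [6,-1,6],"rot": [0,0,0]},
    {"jaw": 40,"linear": [16,-2,16],"rot": [0,0,0]},
    {"jaw": 40,"linear": [28,-3,28],"rot": [0,0,0]},
    {"jaw": 40,"linear": [40,-4,40],"rot": [0,0,0]},
    {"jaw": 40,"linear": [50,-4,50],"rot": [0,0,0]}
  ]
}}

```text
clock: 9.98
ee_pos: [0.497, -0.1516, 0.0143]
tcp_rot: [-0.28, -0.618, 0.689, -0.256]
force: [1.5, 6.1, 7.0]
gripper_width: 0.578
```

Request:
{"api": "move_arm", "payload": {
  "plan": [
    {"jaw": 40,"linear": [6,0,6],"rot": [0,0,0]},
    {"jaw": 40,"linear": [12,0,12],"rot": [0,0,0]},
    {"jaw": 40,"linear": [16,0,16],"rot": [0,0,0]},
    {"jaw": 40,"linear": [17,0,17],"rot": [0,0,0]},
    {"jaw": 40,"linear": [17,0,17],"rot": [0,0,0]}
  ]
}}

```text
clock: 10.4
ee_pos: [0.4945, -0.1757, 0.0143]
tcp_rot: [-0.281, -0.617, 0.689, -0.256]
force: [1.4, -3.6, 2.3]
gripper_width: 0.573
```

Run:
```python
from h import *
T=tool();print("grasp pt",T[:3,3]-.019*T[:3,2])
G=FACE+n*.158;G[2]=.026;p,M=grasp2tcp(G,np.radians(45));go(p,M)
s=bot.snapshot('wrist');cv2.imwrite('pics/w6.png',s['image'])
D=bot.snapshot('side');S=bot.snapshot('scene');cv2.imwrite('pics/s6.png',np.hstack([cv2.resize(S["image"][205:315,245:375],(400,338)),cv2.resize(D["image"][205:315,220:350],(400,338))]))
```

```text
grasp pt [ 0.49581675 -0.16240339  0.02786159]
t 10.4 pos [ 0.4945 -0.1757  0.0143] lin [6.7 0.5 9.2] rot [-0.007  0.006 -0.003] F [ 1.4 -3.6  2.3] q [ 0.09  0.56 -0.38  0.81 -0.76 -1.3 ] w 48.9
```

View pics/w6.png

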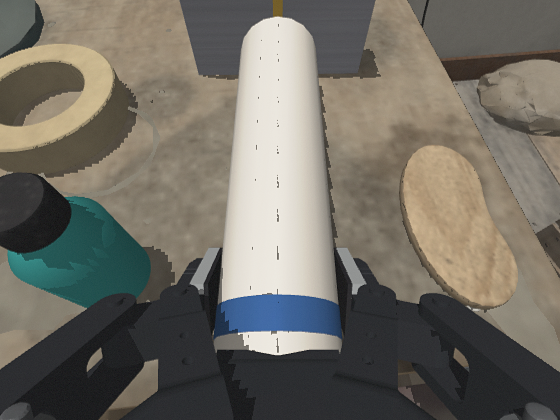

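The column is aligned: the yellow line is at column 278 and the foot end is centred at 278. About 11 mm are left to the face, so I'll push until contact.

Request:
{"api": "move_arm", "payload": {
  "plan": [
    {"jaw": 40,"linear": [3,0,3],"rot": [0,0,0]},
    {"jaw": 40,"linear": [5,0,5],"rot": [0,0,0]},
    {"jaw": 40,"linear": [6,0,6],"rot": [0,0,0]},
    {"jaw": 40,"linear": [6,0,6],"rot": [0,0,0]}
  ]
}}

```text
clock: 10.88
ee_pos: [0.494, -0.1835, 0.0144]
tcp_rot: [-0.28, -0.618, 0.688, -0.257]
force: [1.0, 0.1, 2.8]
gripper_width: 0.576
```

Request:
{"api": "move_arm", "payload": {
  "plan": [
    {"jaw": 40,"linear": [1,0,1],"rot": [0,0,0]},
    {"jaw": 40,"linear": [2,0,2],"rot": [0,0,0]},
    {"jaw": 40,"linear": [2,0,2],"rot": [0,0,0]}
  ]
}}

```text
clock: 11.13
ee_pos: [0.4942, -0.1853, 0.0143]
tcp_rot: [-0.28, -0.618, 0.688, -0.256]
force: [0.2, 11.0, 7.7]
gripper_width: 0.573
```

Request:
{"api": "move_arm", "payload": {
  "plan": [
    {"jaw": 40,"linear": [1,0,1],"rot": [0,0,0]},
    {"jaw": 40,"linear": [1.5,0,1.5],"rot": [0,0,0]},
    {"jaw": 40,"linear": [1.5,0,1.5],"rot": [0,0,0]}
  ]
}}

```text
clock: 11.38
ee_pos: [0.4943, -0.1854, 0.0142]
tcp_rot: [-0.278, -0.619, 0.688, -0.256]
force: [-6.2, 30.3, 19.3]
gripper_width: 0.577
```

Run:
```python
from h import *
T=tool();G=T[:3,3]-.019*T[:3,2];print("grasp pt",G, "L",(G-FACE)@n)
go(T[:3,3],Rt(YAW,np.radians(45)))
W=bot.snapshot('side');c=cam(W)
print("proj foot",proj(c,FACE+[0,0,.025]))
```

```text
grasp pt [ 0.49554527 -0.17216949  0.02780454] L 0.15940196046836824
t 11.38 pos [ 0.4943 -0.1854  0.0142] lin [0. 0. 0.] rot [-0.009  0.01  -0.   ] F [-6.2 30.3 19.3] q [ 0.07  0.55 -0.39  0.78 -0.76 -1.34] w 49.3
proj foot [303.30349822 281.76336937]
```

Firm contact, 30 N at y = -0.1854. The foot is butted against the face. Now I'll plan the ladder-like raise: the top foot rim slides down the face and the lower rim slides out on the table.

```bash
cat >> h.py <<'E'
def lift(ths,press=.0007,down=.0005):
    T0=np.load('ref.npy'); T=tool(); o=bot.get_obs(); ax=np.cross(n,[0,0,1]); ax/=np.linalg.norm(ax)
    a,b=.1452,T0[2,3]-.025
    L=T[:3,:3]; zc=R.from_matrix(L@T0[:3,:3].T).as_rotvec(); print("theta now",np.degrees(zc@ax).round(2),"off",(zc-(zc@ax)*ax).round(3),"F",o["force"].round(1),"M",o["ft_torque"].round(2),"t",round(o["clock"],2),"q",o["qpos"].round(2))
    def pos(th): return .025*np.sin(th)+a*np.cos(th)-b*np.sin(th), .025*np.cos(th)+a*np.sin(th)+b*np.cos(th)
    cur=zc@ax; P=pos(cur); base=T0[:3,3]-a*n; d=T[:3,3]-T0[:3,3]; print("err n,z,lat mm",((d@n+a-P[0])*1000).round(2),((T[2,3]-P[1])*1000).round(2),(d@np.array([n[1],-n[0],0])*1000).round(2))
    for t in ths:
        th=np.radians(t); u,z=pos(th); p=base+n*(u-press); p[2]=z-down
        M=R.from_rotvec(ax*th).as_matrix()@T0[:3,:3]
        print(t,(L.T@(p-T[:3,3])*1000).round(1).tolist(),R.from_matrix(L.T@M).as_rotvec().round(3).tolist())
E
python3 - <<'E'
from h import *
np.save('ref.npy',tool())
lift([2,5,9,13,17])
E
```

```text
theta now 0.0 off [0. 0. 0.] F [-6.3 30.9 19.5] M [ 2.09  1.2  -1.79] t 11.43 q [ 0.07  0.55 -0.39  0.78 -0.76 -1.34]
err n,z,lat mm 0.0 0.0 0.0
2 [2.9, -0.0, -3.6] [0.0, -0.035, 0.0]
5 [7.1, -0.1, -9.9] [0.0, -0.087, 0.001]
9 [13.2, -0.2, -17.9] [0.0, -0.157, 0.002]
13 [19.7, -0.2, -25.3] [0.0, -0.227, 0.002]
17 [26.5, -0.3, -31.9] [0.0, -0.297, 0.003]
```

Request:
{"api": "move_arm", "payload": {
  "plan": [
    {"jaw": 40,"linear": [2.9,0,-3.6],"rot": [0,-0.035,0]},
    {"jaw": 40,"linear": [7.1,-0.1,-9.9],"rot": [0,-0.087,0.001]},
    {"jaw": 40,"linear": [13.2,-0.2,-17.9],"rot": [0,-0.157,0.002]}
  ]
}}

```text
clock: 11.68
ee_pos: [0.494, -0.1812, 0.0352]
tcp_rot: [-0.223, -0.638, 0.708, -0.205]
force: [-0.6, -2.8, -1.7]
gripper_width: 0.578
```

```bash
python3 -c "
from h import *
lift([12,16,20,24,28])"
```

```text
theta now 9.1 off [0.    0.003 0.001] F [-0.6 -2.8 -1.7] M [ 0.   0.1 -0.1] t 11.68 q [ 0.    0.45 -0.4   0.79 -0.61 -1.45]
err n,z,lat mm 0.29 -1.79 -0.74
12 [5.3, -0.8, -6.5] [0.001, -0.051, 0.003]
16 [10.9, -0.8, -14.3] [0.001, -0.12, 0.004]
20 [16.9, -0.9, -21.5] [0.001, -0.19, 0.004]
24 [23.3, -0.9, -28.0] [0.002, -0.26, 0.005]
28 [30.1, -0.9, -33.8] [0.002, -0.33, 0.006]
```

Request:
{"api": "move_arm", "payload": {
  "plan": [
    {"jaw": 40,"linear": [5.8,-0.7,-6.2],"rot": [0,-0.051,0.003]},
    {"jaw": 40,"linear": [11.5,-0.7,-14],"rot": [0,-0.12,0.003]},
    {"jaw": 40,"linear": [17.5,-0.8,-21.2],"rot": [0,-0.19,0.004]},
    {"jaw": 40,"linear": [24,-0.8,-27.6],"rot": [0,-0.26,0.005]}
  ]
}}

```text
clock: 12.02
ee_pos: [0.4943, -0.1839, 0.072]
tcp_rot: [-0.127, -0.658, 0.732, -0.12]
force: [0.3, 0.4, -2.0]
gripper_width: 0.572
```

```bash
python3 -c "
from h import *
lift([27,31,35,39,43],.0015,.001)"
```

```text
theta now 24.26 off [0.    0.001 0.   ] F [ 0.3  0.4 -2. ] M [ 0.43 -0.01 -0.06] t 12.02 q [-0.15  0.33 -0.35  0.87 -0.35 -1.62]
err n,z,lat mm -0.38 -0.59 -0.12
27 [4.3, -0.2, -4.3] [0.001, -0.048, 0.002]
31 [9.8, -0.2, -11.3] [0.001, -0.118, 0.002]
35 [15.8, -0.3, -17.6] [0.001, -0.187, 0.003]
39 [22.2, -0.3, -23.2] [0.001, -0.257, 0.003]
43 [29.1, -0.3, -28.1] [0.001, -0.327, 0.004]
```

Request:
{"api": "move_arm", "payload": {
  "plan": [
    {"jaw": 40,"linear": [4.3,-0.2,-4.3],"rot": [0,-0.048,0.002]},
    {"jaw": 40,"linear": [9.8,-0.2,-11.3],"rot": [0,-0.118,0.002]},
    {"jaw": 40,"linear": [15.8,-0.3,-17.6],"rot": [0,-0.187,0.003]},
    {"jaw": 40,"linear": [22.2,-0.3,-23.2],"rot": [0,-0.257,0.003]},
    {"jaw": 40,"linear": [22.2,-0.3,-23.2],"rot": [0,-0.257,0.003]}
  ]
}}

```text
clock: 12.43
ee_pos: [0.4939, -0.1975, 0.1029]
tcp_rot: [-0.03, -0.666, 0.744, -0.034]
force: [3.7, 12.9, 5.9]
gripper_width: 0.579
```

Run:
```python
from h import *
lift([42,46,50,54,58],.0015,.001)
D=bot.snapshot('side');S=bot.snapshot('scene')
cv2.imwrite('pics/s7.png',np.hstack([cv2.resize(S["image"][215:315,255:375],(400,333),interpolation=cv2.INTER_CUBIC),cv2.resize(D["image"][205:315,235:355],(400,333),interpolation=cv2.INTER_CUBIC)]))
```

```text
theta now 39.27 off [-0.    -0.002 -0.001] F [ 3.7 12.9  5.9] M [ 2.5  -1.02  0.48] t 12.43 q [-0.33  0.31 -0.24  0.99 -0.09 -1.79]
err n,z,lat mm -1.94 -0.01 0.96
42 [3.1, 0.9, -3.6] [-0.001, -0.048, -0.001]
46 [8.9, 0.8, -9.7] [-0.001, -0.117, -0.0]
50 [15.3, 0.8, -15.2] [-0.002, -0.187, 0.0]
54 [22.2, 0.7, -20.0] [-0.002, -0.257, 0.001]
58 [29.6, 0.7, -24.2] [-0.002, -0.327, 0.002]
```

View pics/s7.png

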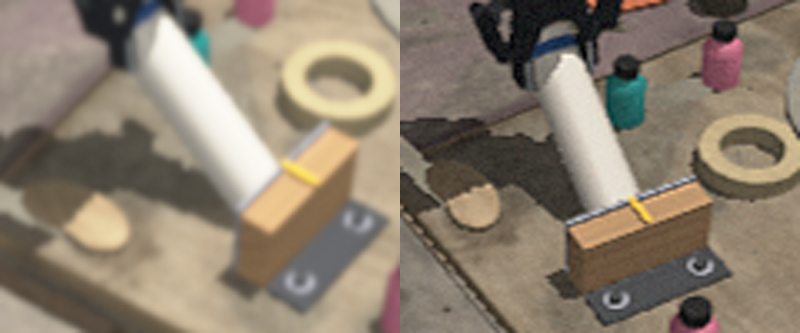

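The column rises with its foot against the stop. In the side crop its lower centre is at (612,205) and the yellow line at (632,197). I'll check numerically whether that is only parallax.

Run:
```python
from h import *
th=np.radians(39.3);e=np.array([0,0,1]);lat=np.array([n[1],-n[0],0])
F=FACE.copy();F=F+n*.0008
C=F+n*.025*np.sin(th)+e*.025*np.cos(th);d=n*np.cos(th)+e*np.sin(th)
for nm in("side","scene"):
    s=bot.snapshot(nm);c=cam(s);im=s["image"];hsv=cv2.cvtColor(im,cv2.COLOR_BGR2HSV)
    print(nm,"yel",proj(c,FACE+e*.07).round(1))
    for k in (.06,.09,.12):
        P=C+d*k; up=np.cross(lat,d); 
        # predicted silhouette at row of P
        q=proj(c,P); row=int(round(q[1])); g=hsv[row]
        # edges: tangent generators
        T=c[0][:3,3]; v=P-T; v-=d*(v@d); w=np.cross(d,v);w/=np.linalg.norm(w)
        E=[]
        for sg in(-1,1):
            a=C+sg*.025*w; p1,p2=proj(c,a+d*.02),proj(c,a+d*.16); E.append((p1+(p2-p1)*(row-p1[1])/(p2[1]-p1[1]))[0])
        ws=[u for u in range(int(q[0])-25,int(q[0])+25) if g[u,1]<55 and g[u,2]>120]
        print(row,"pred",np.sort(E).round(1),"obs",min(ws),max(ws)+1,len(ws))
```

```text
side yel [303.7 270.6]
259 pred [283.1 302.1] obs 286 315 27
249 pred [279.2 298.2] obs 273 313 32
239 pred [275.4 294.3] obs 260 296 20
scene yel [340.1 263.8]
256 pred [308.  331.8] obs 300 344 43
247 pred [301.4 325.2] obs 288 332 44
237 pred [294.1 317.9] obs 281 330 43
```

Run:
```python
from h import *
s=bot.snapshot("side")["image"];g=cv2.cvtColor(s,cv2.COLOR_BGR2GRAY)
for r in(259,249,239):print(r,g[r,268:312].tolist())
s=bot.snapshot("scene")["image"];g=cv2.cvtColor(s,cv2.COLOR_BGR2GRAY)
for r in(256,247,237):print(r,g[r,290:340].tolist())
```

```text
259 [50, 50, 56, 50, 53, 66, 53, 56, 56, 56, 58, 58, 58, 60, 55, 53, 79, 104, 121, 139, 159, 170, 185, 200, 205, 217, 222, 225, 225, 222, 222, 222, 222, 219, 191, 131, 107, 113, 124, 127, 129, 128, 127, 120]
249 [48, 49, 46, 52, 42, 87, 120, 125, 131, 130, 120, 90, 72, 105, 117, 141, 155, 168, 179, 193, 206, 216, 221, 224, 225, 223, 225, 224, 223, 218, 196, 142, 115, 121, 123, 118, 120, 120, 126, 126, 120, 117, 116, 115]
239 [92, 90, 84, 86, 89, 85, 81, 76, 83, 103, 119, 137, 152, 164, 176, 187, 199, 216, 220, 225, 224, 224, 227, 225, 222, 220, 200, 157, 96, 46, 67, 64, 63, 64, 77, 74, 84, 88, 84, 83, 110, 124, 122, 124]
256 [87, 80, 77, 77, 78, 78, 79, 80, 82, 96, 122, 142, 151, 156, 158, 159, 159, 155, 147, 142, 142, 147, 154, 163, 177, 191, 205, 218, 226, 233, 239, 242, 244, 245, 247, 248, 248, 249, 249, 248, 244, 234, 209, 178, 168, 170, 174, 175, 173, 171]
247 [149, 148, 149, 151, 152, 152, 153, 157, 159, 158, 155, 149, 144, 142, 145, 151, 160, 172, 185, 198, 213, 223, 231, 236, 240, 243, 245, 246, 247, 248, 249, 249, 248, 246, 238, 216, 183, 168, 165, 158, 152, 152, 159, 167, 171, 173, 167, 147, 116, 98]
237 [121, 120, 123, 127, 130, 131, 138, 146, 154, 163, 176, 189, 202, 216, 225, 232, 237, 241, 243, 245, 247, 248, 248, 249, 249, 248, 245, 232, 207, 178, 164, 158, 156, 154, 152, 151, 153, 154, 153, 155, 159, 163, 167, 169, 169, 169, 168, 170, 170, 180]
```

The edges match the model within 1 px, so the column is centred on the yellow line to about 1 mm. Continuing.

Request:
{"api": "move_arm", "payload": {
  "plan": [
    {"jaw": 40,"linear": [3.1,0.5,-3.6],"rot": [0,-0.048,-0.001]},
    {"jaw": 40,"linear": [8.9,0.6,-9.7],"rot": [0,-0.117,0]},
    {"jaw": 40,"linear": [15.3,0.7,-15.2],"rot": [-0.001,-0.187,0]},
    {"jaw": 40,"linear": [22.2,0.7,-20],"rot": [-0.002,-0.257,0.001]}
  ]
}}

```text
clock: 13.07
ee_pos: [0.4909, -0.2149, 0.1232]
tcp_rot: [0.063, -0.666, 0.741, 0.052]
force: [0.3, 0.6, 1.4]
gripper_width: 0.574
```

Run:
```python
from h import *
lift([57,61,65,69,73],.0015,.001)
```

```text
theta now 53.81 off [0.    0.004 0.003] F [0.3 0.6 1.4] M [ 0.06 -0.01 -0.01] t 13.07 q [-0.5   0.38 -0.1   1.15  0.15 -1.97]
err n,z,lat mm 0.9 -2.33 -0.16
57 [7.0, -0.2, -6.5] [0.003, -0.056, 0.004]
61 [13.5, -0.2, -12.0] [0.003, -0.125, 0.005]
65 [20.7, -0.2, -17.0] [0.004, -0.195, 0.005]
69 [28.5, -0.2, -21.3] [0.004, -0.265, 0.006]
73 [36.7, -0.2, -25.1] [0.004, -0.335, 0.006]
```

Request:
{"api": "move_arm", "payload": {
  "plan": [
    {"jaw": 40,"linear": [7,-0.2,-6.5],"rot": [0.001,-0.056,0.003]},
    {"jaw": 40,"linear": [13.5,-0.2,-12],"rot": [0.002,-0.125,0.004]},
    {"jaw": 40,"linear": [20.7,-0.2,-17],"rot": [0.003,-0.195,0.005]},
    {"jaw": 40,"linear": [28.5,-0.2,-21.3],"rot": [0.004,-0.265,0.006]},
    {"jaw": 40,"linear": [28.5,-0.2,-21.3],"rot": [0.004,-0.265,0.006]}
  ]
}}

```text
clock: 13.48
ee_pos: [0.4876, -0.2472, 0.1389]
tcp_rot: [0.164, -0.65, 0.729, 0.141]
force: [0.8, 2.0, 16.9]
gripper_width: 0.577
```

Run:
```python
from h import *
lift([72,75,78,81,84],.0015,.001)
```

```text
theta now 69.34 off [-0.    -0.001 -0.003] F [ 0.8  2.  16.9] M [ 1.81  0.01 -0.01] t 13.48 q [-0.68  0.54  0.12  1.39  0.37 -2.18]
err n,z,lat mm -1.68 -1.93 0.06
72 [4.0, 0.0, -4.7] [-0.0, -0.047, -0.002]
75 [9.6, -0.0, -8.8] [-0.0, -0.099, -0.002]
78 [15.4, -0.1, -12.7] [-0.0, -0.151, -0.001]
81 [21.6, -0.2, -16.3] [-0.0, -0.204, -0.001]
84 [28.1, -0.2, -19.6] [-0.0, -0.256, -0.0]
```

Request:
{"api": "move_arm", "payload": {
  "plan": [
    {"jaw": 40,"linear": [4,0,-5.5],"rot": [0,-0.047,0]},
    {"jaw": 40,"linear": [9.6,0,-9.6],"rot": [0,-0.099,0]},
    {"jaw": 40,"linear": [15.4,-0.1,-13.5],"rot": [0,-0.151,0]},
    {"jaw": 40,"linear": [21.6,-0.2,-17],"rot": [0,-0.204,0]},
    {"jaw": 40,"linear": [21.6,-0.2,-17],"rot": [0,-0.204,0]}
  ]
}}

```text
clock: 13.9
ee_pos: [0.4839, -0.2741, 0.1435]
tcp_rot: [0.238, -0.631, 0.709, 0.209]
force: [-3.2, 0.4, 12.0]
gripper_width: 0.572
```

Run:
```python
from h import *
lift([83,85,87,89,90],.0015,.001)
```

```text
theta now 81.33 off [ 0.     0.002 -0.005] F [-3.2  0.4 12. ] M [0.94 0.8  0.42] t 13.9 q [-0.79  0.72  0.34  1.62  0.49 -2.35]
err n,z,lat mm -1.34 -2.15 -0.61
83 [2.6, -0.7, -3.6] [0.002, -0.029, -0.004]
85 [6.5, -0.7, -6.5] [0.002, -0.064, -0.004]
87 [10.5, -0.7, -9.4] [0.002, -0.099, -0.004]
89 [14.7, -0.8, -12.2] [0.002, -0.134, -0.003]
90 [16.9, -0.8, -13.5] [0.002, -0.151, -0.003]
```

Request:
{"api": "move_arm", "payload": {
  "plan": [
    {"jaw": 40,"linear": [2.6,-0.5,-3.8],"rot": [0,-0.029,-0.002]},
    {"jaw": 40,"linear": [6.5,-0.6,-7],"rot": [0,-0.064,-0.003]},
    {"jaw": 40,"linear": [10.5,-0.7,-10],"rot": [0,-0.099,-0.003]},
    {"jaw": 40,"linear": [10.5,-0.7,-10],"rot": [0,-0.099,-0.003]}
  ]
}}

```text
clock: 14.23
ee_pos: [0.4828, -0.2884, 0.1437]
tcp_rot: [0.273, -0.62, 0.695, 0.242]
force: [0.0, 0.1, 4.9]
gripper_width: 0.574
```

Run:
```python
from h import *
lift([88,89,90,91],.0015,.001)
e=np.array([0,0,1.])
def pred(c,C,d,row):
    v=C-c[0][:3,3]; v=v-d*(v@d); w=np.cross(d,v);w/=np.linalg.norm(w);E=[]
    for sg in(-1,1):
        a=C+sg*.025*w; p1,p2=proj(c,a+d*.05),proj(c,a+d*.15); E.append((p1+(p2-p1)*(row-p1[1])/(p2[1]-p1[1]))[0])
    return np.sort(E).round(1)
for nm in("side","scene"):
    s=bot.snapshot(nm);c=cam(s);g=cv2.cvtColor(s["image"],cv2.COLOR_BGR2GRAY)
    for dth in(90,85):
        th=np.radians(dth);C=FACE+n*.0008+n*.025*np.sin(th)+e*.025*np.cos(th);d=n*np.cos(th)+e*np.sin(th)
        for k in(.08,.1,.12):
            r=int(proj(c,C+d*k)[1]);p=pred(c,C,d,r);print(nm,dth,r,p); 
            if dth==90:print(int(p[0])-8,g[r,int(p[0])-8:int(p[1])+9].tolist())
```

```text
theta now 87.2 off [ 0.     0.004 -0.003] F [0.  0.1 4.9] M [ 0.14  0.06 -0.05] t 14.23 q [-0.83  0.83  0.48  1.76  0.54 -2.44]
err n,z,lat mm -1.29 -2.01 -0.21
88 [1.0, -0.2, -2.2] [0.003, -0.014, -0.003]
89 [3.0, -0.2, -3.7] [0.003, -0.031, -0.003]
90 [5.0, -0.3, -5.3] [0.003, -0.049, -0.003]
91 [7.0, -0.3, -6.8] [0.003, -0.066, -0.003]
side 90 261 [289.9 308.4]
281 [136, 137, 136, 131, 138, 142, 137, 141, 137, 118, 114, 123, 124, 127, 131, 133, 135, 136, 135, 136, 135, 133, 136, 130, 126, 120, 115, 136, 139, 135, 128, 129, 133, 137, 144, 153]
side 90 256 [289.9 308.6]
281 [149, 142, 143, 143, 139, 136, 140, 144, 134, 117, 116, 124, 123, 129, 131, 130, 136, 130, 136, 136, 133, 135, 133, 133, 128, 124, 120, 127, 129, 141, 147, 148, 141, 136, 128, 129]
side 90 251 [289.9 308.8]
281 [127, 131, 130, 124, 131, 137, 137, 138, 132, 113, 121, 124, 124, 130, 129, 131, 136, 136, 135, 133, 141, 136, 133, 131, 127, 124, 118, 121, 139, 148, 148, 145, 143, 149, 147, 139]
side 85 259 [288.7 307.1]
side 85 254 [288.4 307. ]
side 85 248 [288.1 306.9]
scene 90 256 [322.1 342.1]
314 [191, 190, 188, 187, 183, 177, 169, 158, 152, 154, 158, 162, 165, 168, 170, 172, 173, 173, 174, 174, 172, 170, 169, 167, 163, 162, 166, 176, 180, 179, 176, 171, 174, 190, 201, 203, 208]
scene 90 250 [322.6 342.7]
314 [174, 176, 177, 177, 176, 177, 171, 159, 152, 153, 158, 161, 164, 167, 169, 171, 172, 173, 174, 173, 173, 172, 171, 169, 165, 160, 148, 132, 119, 117, 121, 124, 126, 127, 131, 138, 150]
scene 90 244 [323.  343.4]
315 [174, 179, 181, 181, 178, 172, 159, 142, 127, 124, 132, 140, 138, 118, 86, 64, 59, 64, 74, 83, 93, 100, 110, 120, 124, 125, 135, 172, 214, 233, 239, 241, 241, 239, 236, 232, 225]
scene 85 254 [320.  339.8]
scene 85 248 [319.8 339.8]
scene 85 242 [319.6 339.8]
```

Side edges at 289.7 and 308.2 agree with the model (289.9 and 308.5), so the column follows the tool. Now the last degrees.

Request:
{"api": "move_arm", "payload": {
  "plan": [
    {"jaw": 40,"linear": [1,0,-2.5],"rot": [0.002,-0.014,-0.002]},
    {"jaw": 40,"linear": [3,-0.2,-4.2],"rot": [0.003,-0.031,-0.003]},
    {"jaw": 40,"linear": [5,-0.3,-5.9],"rot": [0.003,-0.049,-0.003]},
    {"jaw": 40,"linear": [5,-0.3,-5.9],"rot": [0.003,-0.049,-0.003]}
  ]
}}

```text
clock: 14.67
ee_pos: [0.482, -0.2955, 0.1441]
tcp_rot: [0.291, -0.614, 0.688, 0.256]
force: [-0.2, 4.6, 1.8]
gripper_width: 0.573
```

Run:
```python
from h import *
lift([90],.0015,.001)
s=bot.snapshot("side");c=cam(s);g=cv2.cvtColor(s["image"],cv2.COLOR_BGR2GRAY).astype(int)
for r in range(225,275,5):print(r,g[r,284:314].tolist())
D=s;S=bot.snapshot('scene');T=tool();w=bot.snapshot('wrist')
cv2.imwrite('pics/s8.png',np.hstack([cv2.resize(S["image"][205:305,285:405],(400,333),interpolation=cv2.INTER_CUBIC),cv2.resize(D["image"][205:305,245:365],(400,333),interpolation=cv2.INTER_CUBIC)]))
```

```text
theta now 89.99 off [ 0.     0.002 -0.   ] F [-0.2  4.6  1.8] M [0.42 0.1  0.1 ] t 14.67 q [-0.85  0.89  0.54  1.83  0.56 -2.49]
err n,z,lat mm -1.44 -1.14 -0.22
90 [-0.0, -0.2, -0.2] [0.002, -0.0, -0.0]
225 [140, 139, 134, 142, 139, 142, 140, 137, 132, 139, 133, 139, 140, 150, 157, 163, 152, 161, 142, 102, 66, 38, 41, 61, 90, 70, 39, 37, 31, 68]
230 [125, 126, 127, 130, 133, 131, 119, 208, 253, 254, 221, 88, 83, 92, 100, 95, 94, 95, 94, 94, 86, 56, 25, 25, 34, 30, 28, 38, 90, 145]
235 [89, 68, 86, 97, 113, 126, 105, 80, 211, 255, 255, 252, 182, 137, 132, 96, 90, 79, 40, 14, 27, 19, 27, 30, 29, 27, 26, 55, 94, 98]
240 [129, 133, 134, 139, 138, 143, 133, 81, 26, 32, 35, 22, 24, 27, 30, 44, 47, 29, 31, 27, 19, 29, 29, 28, 25, 26, 20, 35, 78, 118]
245 [125, 70, 11, 20, 46, 61, 69, 77, 97, 115, 119, 116, 118, 116, 119, 108, 81, 69, 35, 23, 22, 28, 26, 22, 35, 29, 33, 28, 31, 39]
250 [128, 129, 105, 41, 32, 38, 61, 65, 44, 45, 53, 74, 120, 137, 96, 39, 58, 69, 86, 100, 129, 152, 137, 105, 72, 38, 26, 22, 15, 23]
255 [146, 145, 136, 128, 130, 141, 132, 112, 118, 122, 124, 129, 131, 129, 134, 132, 132, 134, 132, 141, 133, 128, 127, 128, 118, 123, 135, 141, 144, 145]
260 [135, 138, 138, 137, 145, 147, 129, 113, 118, 126, 127, 129, 133, 132, 134, 132, 138, 132, 134, 132, 132, 131, 128, 121, 118, 134, 145, 133, 126, 136]
265 [134, 139, 141, 132, 147, 152, 137, 111, 117, 125, 128, 131, 131, 135, 130, 133, 134, 135, 137, 134, 132, 131, 131, 117, 127, 130, 127, 132, 130, 142]
270 [132, 130, 134, 131, 130, 129, 124, 114, 115, 126, 126, 129, 130, 132, 136, 134, 135, 132, 126, 120, 119, 107, 94, 87, 114, 140, 107, 93, 91, 90]
```

Request:
{"api": "move_arm", "payload": {
  "plan": [
    {"jaw": 40,"linear": [0.7,0,0.5],"rot": [0,0,0]},
    {"jaw": 40,"linear": [1.2,0,0.9],"rot": [0,0,0]},
    {"jaw": 40,"linear": [1.2,0,0.9],"rot": [0,0,0]}
  ]
}}

```text
clock: 15.07
ee_pos: [0.4823, -0.2952, 0.1439]
tcp_rot: [0.29, -0.615, 0.688, 0.255]
force: [-1.1, 3.0, 8.6]
gripper_width: 0.579
```

The foot is firmly on the table (8.6 N) and the column is snug against the face. Releasing in small steps.

Request:
{"api": "move_arm", "payload": {
  "plan": [
    {"jaw": 47,"linear": [0,0,0],"rot": [0,0,0]},
    {"jaw": 50,"linear": [0,0,0],"rot": [0,0,0]},
    {"jaw": 52,"linear": [0,0,0],"rot": [0,0,0]},
    {"jaw": 55,"linear": [0,0,0],"rot": [0,0,0]},
    {"jaw": 60,"linear": [0,0,0],"rot": [0,0,0]}
  ]
}}

```text
clock: 15.48
ee_pos: [0.4823, -0.2953, 0.1439]
tcp_rot: [0.29, -0.615, 0.688, 0.254]
force: [0.3, 0.4, -0.4]
gripper_width: 0.707
```

Request:
{"api": "move_arm", "payload": {
  "plan": [
    {"jaw": 70,"linear": [0,0,0],"rot": [0,0,0]},
    {"jaw": 78,"linear": [0,0,0],"rot": [0,0,0]},
    {"jaw": 78,"linear": [0,0,0],"rot": [0,0,0]},
    {"jaw": 78,"linear": [0,0,0],"rot": [0,0,0]}
  ]
}}

```text
clock: 15.82
ee_pos: [0.4824, -0.2954, 0.1439]
tcp_rot: [0.29, -0.615, 0.688, 0.254]
force: [0.7, 0.9, -0.7]
gripper_width: 0.913
```

Run:
```python
from h import *
lift([90],0,0)
g=cv2.cvtColor(bot.snapshot("side")["image"],cv2.COLOR_BGR2GRAY).astype(int)
for r in (245,255,260,265):print(r,g[r,284:314].tolist())
```

```text
theta now 89.79 off [0.    0.001 0.001] F [ 0.7  0.9 -0.7] M [-0.62  0.1  -0.02] t 15.82 q [-0.85  0.88  0.54  1.82  0.56 -2.48]
err n,z,lat mm -1.75 -1.33 0.14
90 [-1.8, 0.1, -0.0] [0.001, -0.004, 0.001]
245 [12, 22, 27, 23, 39, 44, 60, 82, 84, 105, 107, 109, 100, 104, 107, 109, 94, 63, 55, 20, 25, 28, 23, 18, 18, 27, 24, 25, 15, 35]
255 [152, 149, 144, 136, 137, 141, 131, 118, 118, 128, 125, 131, 132, 130, 134, 133, 135, 133, 138, 135, 139, 142, 145, 148, 143, 131, 136, 137, 146, 144]
260 [136, 140, 139, 141, 145, 144, 129, 111, 122, 126, 128, 128, 133, 133, 137, 136, 137, 135, 134, 135, 138, 142, 143, 130, 112, 136, 141, 134, 129, 134]
265 [142, 132, 138, 132, 144, 158, 130, 114, 121, 125, 127, 127, 137, 132, 134, 131, 130, 142, 135, 134, 134, 129, 129, 123, 116, 121, 129, 132, 136, 142]
```

Request:
{"api": "move_arm", "payload": {
  "plan": [
    {"jaw": 78,"linear": [0,0,-3],"rot": [0,0,0]},
    {"jaw": 78,"linear": [0,0,-8],"rot": [0,0,0]},
    {"jaw": 78,"linear": [0,0,-16],"rot": [0,0,0]}
  ]
}}

```text
clock: 16.12
ee_pos: [0.4809, -0.3066, 0.1554]
tcp_rot: [0.29, -0.615, 0.688, 0.255]
force: [-1.0, 1.1, 0.5]
gripper_width: 0.914
```

Run:
```python
from h import *
lift([90],0,0)
```

```text
theta now 89.81 off [0.    0.002 0.001] F [-1.   1.1  0.5] M [-0.64  0.01  0.02] t 16.12 q [-0.86  0.9   0.6   1.87  0.55 -2.5 ]
err n,z,lat mm -13.09 10.17 -0.12
90 [-1.6, 0.0, 16.2] [0.002, -0.003, 0.001]
```

Request:
{"api": "move_arm", "payload": {
  "plan": [
    {"jaw": 78,"linear": [-7,0,-12],"rot": [0,0,0]},
    {"jaw": 78,"linear": [-22,0,-27],"rot": [0,0,0]},
    {"jaw": 78,"linear": [-42,0,-47],"rot": [0,0,0]},
    {"jaw": 78,"linear": [-62,0,-67],"rot": [0,0,0]},
    {"jaw": 78,"linear": [-82,0,-87],"rot": [0,0,0]}
  ]
}}

```text
clock: 16.53
ee_pos: [0.4733, -0.2958, 0.2595]
tcp_rot: [0.291, -0.614, 0.693, 0.241]
force: [-1.1, 0.1, 0.9]
gripper_width: 0.915
```

Run:
```python
from h import *
lift([90],0,0)
```

```text
theta now 88.75 off [-0.003 -0.023  0.001] F [-1.1  0.1  0.9] M [-0.63  0.11  0.  ] t 16.53 q [-0.86  0.82  0.71  2.04  0.56 -2.48]
err n,z,lat mm -5.83 113.99 -8.85
90 [78.0, -6.2, 83.8] [-0.021, -0.022, 0.002]
```

Request:
{"api": "move_arm", "payload": {
  "plan": [
    {"jaw": 78,"linear": [0,0,0],"rot": [0,0.1,0]},
    {"jaw": 78,"linear": [0,0,0],"rot": [0,0.22,0]},
    {"jaw": 78,"linear": [0,0,0],"rot": [0,0.34,0]},
    {"jaw": 78,"linear": [0,0,0],"rot": [0,0.46,0]},
    {"jaw": 78,"linear": [0,0,0],"rot": [0,0.58,0]}
  ]
}}

```text
clock: 16.95
ee_pos: [0.4735, -0.2967, 0.2612]
tcp_rot: [0.079, -0.657, 0.748, 0.052]
force: [-0.3, 0.4, 0.5]
gripper_width: 0.918
```

Run:
```python
from h import *
go([.36,-.05,.33],Rt(YAW,0))
```

```text
t 16.95 pos [ 0.4735 -0.2967  0.2612] lin [-239.3  143.   -28.6] rot [-0.028  0.187 -0.02 ] F [-0.3  0.4  0.5] q [-0.66  0.4   0.29  1.53  0.17 -2.11] w 78.4
```

Clear of the head (TCP z is 0.26). I'll back off at height, toward the robot's side, so the cameras can see.

Request:
{"api": "move_arm", "payload": {
  "plan": [
    {"jaw": 78,"linear": [-20,12,-20],"rot": [0,0.06,0]},
    {"jaw": 78,"linear": [-50,30,-28],"rot": [0,0.12,0]},
    {"jaw": 78,"linear": [-80,48,-28],"rot": [0,0.18,0]},
    {"jaw": 78,"linear": [-112,67,-28],"rot": [0,0.18,0]},
    {"jaw": 78,"linear": [-144,86,-28],"rot": [0,0.18,0]}
  ]
}}

```text
clock: 17.37
ee_pos: [0.4037, -0.1486, 0.3143]
tcp_rot: [0.011, -0.659, 0.752, -0.008]
force: [0.5, 0.4, 1.0]
gripper_width: 0.911
```

Run:
```python
from h import *
go([.36,-.05,.33],Rt(YAW,0))
e=np.array([0,0,1.]);im=[]
for nm,(x,y) in(("scene",(350,235)),("side",(310,235))):
    s=bot.snapshot(nm);c=cam(s);C=FACE+n*.0258
    print(nm,"pred head/foot",proj(c,C+e*.19).round(1),proj(c,C).round(1),"yel",proj(c,FACE+e*.07).round(1))
    hsv=cv2.cvtColor(s["image"],cv2.COLOR_BGR2HSV);m=cv2.inRange(hsv,(100,110,50),(125,255,255))[160:300,250:400];v,u=np.nonzero(m);print("blue",u.min()+250,u.max()+251,v.min()+160,v.max()+160,"pred",proj(c,C+e*.174).round(1))
    im.append(cv2.resize(s["image"][y-90:y+60,x-75:x+75],(400,400),interpolation=cv2.INTER_CUBIC))
b=s["image"][150:230,240:360]
cv2.imwrite("pics/f9.png",np.hstack(im))
```

```text
t 17.37 pos [ 0.4037 -0.1486  0.3143] lin [-92.2  55.7 -16.7] rot [-0.028  0.006 -0.022] F [0.5 0.4 1. ] q [-0.36  0.05 -0.02  1.48  0.01 -1.8 ] w 77.8
scene pred head/foot [334.9 223.6] [330.2 277.8] yel [340.1 263.8]
blue 327 340 233 235 pred [334.5 228.7]
side pred head/foot [299.8 231.8] [298.6 281.5] yel [303.7 270.6]
blue 291 310 237 242 pred [299.7 236.4]
```

View pics/f9.png

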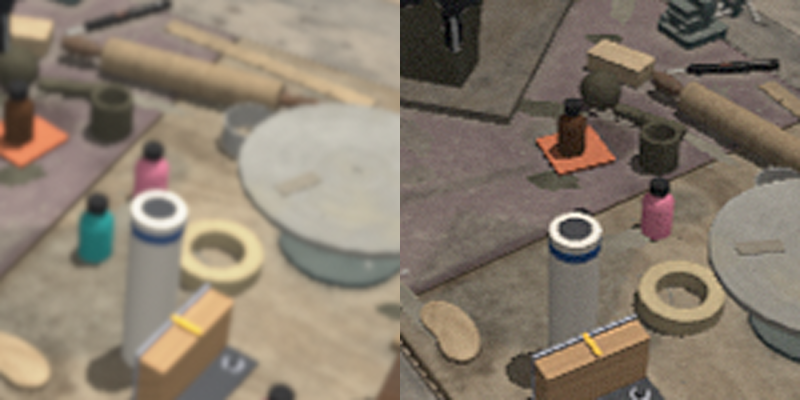

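Both views show the column standing upright against the stop at the yellow line. The head disc is at scene (334.6,223.0) against a prediction of (334.9,223.6), and at side (300.6,231.3) against (299.8,231.8). The bottle stands on the tile. One numeric check from above for the gap at the face.

Request:
{"api": "move_arm", "payload": {
  "plan": [
    {"jaw": 78,"linear": [20,-16,-10],"rot": [0,0,-0.01]},
    {"jaw": 78,"linear": [44,-36,-20],"rot": [0,0,-0.02]},
    {"jaw": 78,"linear": [68,-56,-20],"rot": [0,0,-0.02]},
    {"jaw": 78,"linear": [92,-76,-20],"rot": [0,0,-0.02]},
    {"jaw": 78,"linear": [92,-76,-20],"rot": [0,0,-0.02]}
  ]
}}

```text
clock: 17.88
ee_pos: [0.4681, -0.2522, 0.3355]
tcp_rot: [0.011, -0.667, 0.745, -0.008]
force: [0.7, 0.4, -0.0]
gripper_width: 0.915
```

Run:
```python
from h import *
T=tool();s=bot.snapshot('wrist');c=cam(s,T);im=s["image"];print(T[:3,3].round(3));cv2.imwrite("pics/w10.png",im)
hsv=cv2.cvtColor(im,cv2.COLOR_BGR2HSV);g=cv2.cvtColor(im,cv2.COLOR_BGR2GRAY)
m=cv2.inRange(hsv,(22,140,120),(34,255,255));k,l,st,ce=cv2.connectedComponentsWithStats(m);i=1+np.argmax(st[1:,4]);x,y,w,h,_=st[i];print("yellow",st[i])
for v in(y,y+h):print("yel pt",plane(c,(x+w/2,v),.07)[:2].round(4))
m=cv2.inRange(hsv,(0,0,150),(179,40,255));k,l,st,ce=cv2.connectedComponentsWithStats(m)
for i in range(1,k):
    if st[i,4]>1500:
        cn=max(cv2.findContours((l==i).astype(np.uint8),0,1)[0],key=cv2.contourArea);(a,b),(d1,d2),an=cv2.fitEllipse(cn)
        q=plane(c,(a,b),.19);print("white",st[i],(a,b),d1,d2,q[:2].round(4),"from FACE n,lat",((q-FACE)@n).round(4),((q-FACE)@[n[1],-n[0],0]).round(4))
```

```text
[ 0.468 -0.252  0.336]
yellow [266  83   5  29  78]
yel pt [ 0.473  -0.3596]
yel pt [ 0.4769 -0.3269]
white [    0     0   136   181 21453] (61.108551025390625, 84.4484634399414) 145.73512268066406 196.6078643798828 [ 0.6434 -0.3664] from FACE n,lat -0.0175 0.1693
white [ 398    0   53  144 5385] (424.8210754394531, 64.15119171142578) 53.33062744140625 172.87356567382812 [ 0.3399 -0.3475] from FACE n,lat -0.0319 -0.1344
white [ 508    0   49   49 1544] (528.6436767578125, 19.20699691772461) 41.29230880737305 55.00715255737305 [ 0.2607 -0.371 ] from FACE n,lat -0.0639 -0.2105
white [ 219  108   68   61 1508] (255.81019592285156, 136.4627685546875) 52.46070098876953 71.37715911865234 [ 0.484  -0.3055] from FACE n,lat 0.0257 0.0043
white [  190   208   177   156 12380] (284.03753662109375, 298.7178649902344) 126.16410064697266 195.53150939941406 [ 0.4762 -0.1444] from FACE n,lat 0.1849 -0.0211
```

Run:
```python
from h import *
im=cv2.imread("pics/w10.png");T=tool();s=bot.snapshot('wrist');c=cam(s,T);g=cv2.cvtColor(im,cv2.COLOR_BGR2GRAY)
lat=np.array([n[1],-n[0],0])
print("pred centre",proj(c,FACE+n*.0255+[0,0,.19]).round(1))
for r in(118,130,140,150,160):print(r,g[r,210:320:2].tolist())
m=(g[100:185,210:330]<95).astype(np.uint8);k,l,st,ce=cv2.connectedComponentsWithStats(m)
for i in range(1,k):
    if st[i,4]>150:
        a,b=ce[i]+[210,100];q=plane(c,(a,b),.19);print(st[i],a,b,q[:2].round(4),((q-FACE)@n).round(4),((q-FACE)@lat).round(4))
```

```text
pred centre [259.3 134.3]
118 [142, 150, 145, 129, 130, 137, 142, 143, 156, 164, 166, 166, 167, 169, 170, 204, 249, 247, 247, 247, 247, 247, 247, 247, 247, 247, 247, 247, 247, 246, 246, 246, 247, 252, 117, 117, 106, 96, 97, 97, 95, 90, 172, 163, 166, 162, 163, 161, 168, 156, 161, 168, 166, 160, 160]
130 [143, 138, 145, 150, 152, 153, 147, 142, 141, 148, 157, 164, 250, 247, 247, 248, 241, 105, 111, 109, 109, 112, 112, 111, 112, 113, 112, 110, 109, 110, 112, 110, 102, 255, 247, 246, 246, 250, 56, 94, 95, 95, 95, 92, 91, 94, 90, 90, 92, 93, 91, 92, 91, 95, 175]
140 [146, 143, 145, 140, 153, 150, 147, 144, 152, 164, 169, 249, 247, 246, 248, 153, 113, 111, 111, 107, 109, 112, 112, 111, 111, 109, 112, 113, 111, 109, 113, 106, 109, 106, 138, 247, 245, 246, 253, 82, 97, 93, 94, 91, 91, 95, 95, 94, 91, 92, 92, 95, 96, 93, 179]
150 [170, 175, 155, 160, 162, 168, 162, 159, 162, 157, 139, 135, 228, 247, 246, 246, 254, 102, 111, 107, 108, 110, 110, 111, 109, 111, 110, 112, 109, 108, 112, 107, 103, 249, 246, 245, 246, 250, 74, 83, 87, 94, 92, 91, 90, 93, 97, 97, 96, 91, 92, 91, 115, 171, 176]
160 [165, 165, 165, 155, 166, 140, 137, 138, 139, 139, 142, 144, 144, 141, 143, 141, 250, 246, 246, 246, 246, 247, 249, 252, 253, 253, 252, 249, 247, 246, 245, 245, 245, 247, 225, 147, 154, 142, 135, 141, 137, 140, 144, 153, 161, 172, 171, 172, 176, 165, 153, 156, 156, 153, 152]
[ 60   0  56  17 211] 307.0568720379147 109.48815165876778 [ 0.4368 -0.3212] 0.0049 -0.041
[ 70  19  38  36 671] 299.6974664679583 136.63785394932935 [ 0.4451 -0.2994] 0.0275 -0.0351
[ 92  68  28  17 311] 313.0128617363344 176.62700964630227 [ 0.4364 -0.263 ] 0.0626 -0.0477
```

Run:
```python
from h import *
im=cv2.imread("pics/w10.png");T=tool();s=bot.snapshot('wrist');c=cam(s,T);hsv=cv2.cvtColor(im,cv2.COLOR_BGR2HSV)
lat=np.array([n[1],-n[0],0])
for u in(215,225,295,310):print(u,proj(c,FACE+[0,0,.07]+lat*(0)).round(1),[(v,*hsv[v,u].tolist()) for v in range(100,128,2)])
print([plane(c,(259.4,r),.19)[:2].round(4).tolist() for r in(139,140)],[((plane(c,(225,r),.07)-FACE)@n*1000).round(1) for r in(105,108,111,114,117,120)])
```

```text
215 [266.7 106.5] [(100, 17, 59, 177), (102, 18, 56, 178), (104, 19, 55, 184), (106, 18, 59, 182), (108, 18, 57, 175), (110, 19, 57, 161), (112, 17, 55, 153), (114, 19, 48, 155), (116, 19, 51, 150), (118, 19, 56, 147), (120, 18, 50, 147), (122, 17, 54, 147), (124, 19, 43, 159), (126, 21, 44, 169)]
225 [266.7 106.5] [(100, 17, 96, 229), (102, 17, 95, 232), (104, 20, 87, 241), (106, 20, 88, 243), (108, 11, 32, 151), (110, 120, 7, 223), (112, 17, 50, 133), (114, 17, 53, 174), (116, 17, 55, 166), (118, 18, 51, 160), (120, 18, 55, 149), (122, 17, 53, 150), (124, 19, 51, 151), (126, 18, 52, 147)]
295 [266.7 106.5] [(100, 17, 97, 229), (102, 17, 95, 228), (104, 17, 96, 230), (106, 15, 108, 208), (108, 110, 10, 238), (110, 117, 10, 222), (112, 18, 60, 93), (114, 16, 61, 112), (116, 18, 59, 182), (118, 18, 59, 183), (120, 18, 53, 105), (122, 16, 52, 103), (124, 19, 53, 101), (126, 17, 49, 109)]
310 [266.7 106.5] [(100, 17, 98, 227), (102, 17, 96, 229), (104, 17, 95, 232), (106, 15, 106, 199), (108, 113, 9, 242), (110, 120, 11, 187), (112, 19, 58, 93), (114, 17, 59, 117), (116, 18, 58, 179), (118, 18, 59, 176), (120, 16, 59, 177), (122, 18, 56, 177), (124, 20, 50, 103), (126, 17, 52, 99)]
[[0.4798, -0.3], [0.4799, -0.2991]] [np.float64(-1.8), np.float64(1.7), np.float64(5.2), np.float64(8.7), np.float64(12.2), np.float64(15.7)]
```

Measured in the same frame, the face lip is at n = 4.7 mm and the column's axis at 31.1 mm. That is 26.4 mm apart where snug would be 25, so a gap of 1 to 2 mm can't be ruled out. I'll nudge the column low with closed, tilted fingertips until the stop pushes back.

Request:
{"api": "move_arm", "payload": {
  "plan": [
    {"jaw": 40,"linear": [-25,0,0],"rot": [0,0.1,0]},
    {"jaw": 20,"linear": [-55,0,0],"rot": [0,0.22,0]},
    {"jaw": 0,"linear": [-85,0,0],"rot": [0,0.34,0]},
    {"jaw": 0,"linear": [-115,0,20],"rot": [0,0.46,0]},
    {"jaw": 0,"linear": [-125,0,50],"rot": [0,0.58,0]}
  ],
  "force": 30
}}

```text
clock: 18.45
ee_pos: [0.4825, -0.1245, 0.2949]
tcp_rot: [-0.169, -0.644, 0.725, -0.176]
force: [2.8, -1.6, 0.7]
gripper_width: 0.2
```

Run:
```python
from h import *
M=Rt(YAW,np.radians(45));P=FACE+n*.20;P[2]=.15;go(P,M);P=FACE+n*.09;P[2]=.045;go(P,M)
```

```text
t 18.45 pos [ 0.4825 -0.1245  0.2949] lin [-63.9 -11.7 130.7] rot [-0.029  0.294 -0.023] F [ 2.8 -1.6  0.7] q [ 0.05  0.2   0.02  1.44 -0.49 -1.39] w 17.1
t 18.45 pos [ 0.4825 -0.1245  0.2949] lin [-16.5  -7.9 275.2] rot [-0.029  0.294 -0.023] F [ 2.8 -1.6  0.7] q [ 0.05  0.2   0.02  1.44 -0.49 -1.39] w 17.1
```

Request:
{"api": "move_arm", "payload": {
  "plan": [
    {"jaw": 0,"linear": [-15,-3,30],"rot": [-0.01,0.1,-0.01]},
    {"jaw": 0,"linear": [-30,-6,60],"rot": [-0.02,0.2,-0.015]},
    {"jaw": 0,"linear": [-46,-9,95],"rot": [-0.029,0.294,-0.023]},
    {"jaw": 0,"linear": [-64,-12,130],"rot": [-0.029,0.294,-0.023]},
    {"jaw": 0,"linear": [-64,-12,130],"rot": [-0.029,0.294,-0.023]}
  ]
}}

```text
clock: 18.87
ee_pos: [0.4963, -0.1304, 0.1445]
tcp_rot: [-0.288, -0.619, 0.686, -0.253]
force: [-1.0, 0.1, -0.9]
gripper_width: -0.004
```

Run:
```python
from h import *
M=Rt(YAW,np.radians(45))
for k in(.09,.06):
    P=FACE+n*k;P[2]=.045;go(P,M)
```

```text
t 18.87 pos [ 0.4963 -0.1304  0.1445] lin [  7.8  -3.3 148.9] rot [ 0.005 -0.002  0.009] F [-1.   0.1 -0.9] q [ 0.17  0.45 -0.18  1.22 -0.75 -1.18] w -0.3
t 18.87 pos [ 0.4963 -0.1304  0.1445] lin [ 28.9  -3.2 170.1] rot [ 0.005 -0.002  0.009] F [-1.   0.1 -0.9] q [ 0.17  0.45 -0.18  1.22 -0.75 -1.18] w -0.3
```

Request:
{"api": "move_arm", "payload": {
  "plan": [
    {"jaw": 0,"linear": [2,-1,35],"rot": [0,0,0]},
    {"jaw": 0,"linear": [4,-2,72],"rot": [0,0,0]},
    {"jaw": 0,"linear": [6,-3,110],"rot": [0,0,0]},
    {"jaw": 0,"linear": [8,-3,140],"rot": [0,0,0]},
    {"jaw": 0,"linear": [8,-3,148],"rot": [0,0,0]}
  ]
}}

```text
clock: 19.28
ee_pos: [0.4853, -0.2433, 0.0464]
tcp_rot: [-0.288, -0.618, 0.686, -0.253]
force: [-0.9, 1.0, -0.2]
gripper_width: 0.001
```

Request:
{"api": "move_arm", "payload": {
  "plan": [
    {"jaw": 0,"linear": [4,0,4],"rot": [0,0,0]},
    {"jaw": 0,"linear": [9,0,9],"rot": [0,0,0]},
    {"jaw": 0,"linear": [14,0,14],"rot": [0,0,0]},
    {"jaw": 0,"linear": [17,0,17],"rot": [0,0,0]},
    {"jaw": 0,"linear": [17,0,17],"rot": [0,0,0]}
  ]
}}

```text
clock: 19.7
ee_pos: [0.4832, -0.2677, 0.0476]
tcp_rot: [-0.288, -0.617, 0.687, -0.253]
force: [-1.3, -0.2, -0.8]
gripper_width: 0.005
```

Run:
```python
from h import *
M=Rt(YAW,np.radians(45));P=FACE+n*.058;P[2]=.045;go(P,M);print((tool()[:3,3]-FACE)@n)
```

```text
t 19.7 pos [ 0.4832 -0.2677  0.0476] lin [ 1.8 -0.7  5.4] rot [ 0.006 -0.002  0.005] F [-1.3 -0.2 -0.8] q [-0.09  0.47 -0.43  0.7  -0.79 -1.54] w 0.5
0.06309103278535116
```

Request:
{"api": "move_arm", "payload": {
  "plan": [
    {"jaw": 0,"linear": [0.8,0,0.8],"rot": [0,0,0]},
    {"jaw": 0,"linear": [1.6,0,1.6],"rot": [0,0,0]},
    {"jaw": 0,"linear": [2.4,0,2.4],"rot": [0,0,0]},
    {"jaw": 0,"linear": [2.4,0,2.4],"rot": [0,0,0]}
  ]
}}

```text
clock: 20.03
ee_pos: [0.4829, -0.271, 0.0476]
tcp_rot: [-0.288, -0.618, 0.687, -0.253]
force: [-0.1, -0.3, -0.6]
gripper_width: -0.003
```

Request:
{"api": "move_arm", "payload": {
  "plan": [
    {"jaw": 0,"linear": [0.7,0,0.7],"rot": [0,0,0]},
    {"jaw": 0,"linear": [1.2,0,1.2],"rot": [0,0,0]},
    {"jaw": 0,"linear": [1.2,0,1.2],"rot": [0,0,0]}
  ]
}}

```text
clock: 20.28
ee_pos: [0.4828, -0.2726, 0.0476]
tcp_rot: [-0.288, -0.618, 0.687, -0.253]
force: [0.4, 2.1, 1.6]
gripper_width: -0.002
```

Request:
{"api": "move_arm", "payload": {
  "plan": [
    {"jaw": 0,"linear": [0.7,0,0.7],"rot": [0,0,0]},
    {"jaw": 0,"linear": [1.2,0,1.2],"rot": [0,0,0]},
    {"jaw": 0,"linear": [1.2,0,1.2],"rot": [0,0,0]}
  ]
}}

```text
clock: 20.53
ee_pos: [0.483, -0.2735, 0.0472]
tcp_rot: [-0.287, -0.618, 0.687, -0.253]
force: [0.9, 13.3, 2.3]
gripper_width: 0.001
```

Contact came at y = -0.2726, and the force rose to 13 N within 1 mm. The column is now solidly against the face, and any gap was under 1 mm. Backing off and checking.

Request:
{"api": "move_arm", "payload": {
  "plan": [
    {"jaw": 0,"linear": [-3,0,-3],"rot": [0,0,0]},
    {"jaw": 0,"linear": [-12,0,-14],"rot": [0,0,0]},
    {"jaw": 0,"linear": [-20,0,-40],"rot": [0,0,0]},
    {"jaw": 0,"linear": [-20,0,-75],"rot": [0,0,0]},
    {"jaw": 0,"linear": [-20,0,-110],"rot": [0,0,0]}
  ]
}}

```text
clock: 20.95
ee_pos: [0.4924, -0.1814, 0.1114]
tcp_rot: [-0.288, -0.618, 0.687, -0.252]
force: [1.0, -0.2, 0.2]
gripper_width: 0.005
```

Request:
{"api": "move_arm", "payload": {
  "plan": [
    {"jaw": 0,"linear": [0,0,-30],"rot": [0,0,0]},
    {"jaw": 0,"linear": [0,0,-60],"rot": [0,0,0]},
    {"jaw": 0,"linear": [0,0,-60],"rot": [0,0,0]}
  ]
}}

```text
clock: 21.2
ee_pos: [0.4996, -0.1363, 0.1571]
tcp_rot: [-0.286, -0.618, 0.686, -0.254]
force: [0.5, -0.0, 0.5]
gripper_width: 0.003
```

Run:
```python
from h import *
go([.5,-.1,.2],Rt(YAW,np.radians(45)))
e=np.array([0,0,1.]);C=FACE+n*.0258
for nm in("scene","side"):
    s=bot.snapshot(nm);c=cam(s);hsv=cv2.cvtColor(s["image"],cv2.COLOR_BGR2HSV)
    q=proj(c,C+e*.19);x,y=int(q[0])-20,int(q[1])-14
    # white ring of head face
    m=cv2.inRange(hsv[y:y+26,x:x+40],(0,0,165),(179,60,255));k,l,st,ce=cv2.connectedComponentsWithStats(m);i=1+np.argmax(st[1:,4])
    cn=max(cv2.findContours((l==i).astype(np.uint8),0,1)[0],key=cv2.contourArea);r=cv2.fitEllipse(cn)
    print(nm,"head pred",q.round(1),"obs",(np.array(r[0])+[x,y]).round(1),np.round(r[1],1))
    for nme,P in(("bottle",[.69,-.008,.045]),("tq",[.572,-.192,.03])):
        u,v=proj(c,P).round().astype(int);print(nme,hsv[v,u].tolist())
```

```text
t 21.2 pos [ 0.4996 -0.1363  0.1571] lin [  4.8   3.6 -55.9] rot [0.001 0.    0.006] F [ 0.5 -0.   0.5] q [ 0.16  0.44 -0.17  1.23 -0.75 -1.2 ] w 0.2
scene head pred [334.9 223.6] obs [336.4 221.5] [17.2 33.6]
bottle [12, 137, 78]
tq [89, 174, 107]
side head pred [299.8 231.8] obs [300.6 231. ] [12.3 19.3]
bottle [15, 121, 55]
tq [13, 32, 113]
```

```bash
python3 -c "
from workcell import bot
print(bot.get_obs()['force'].round(1)); print(bot.sign_off())"
```

```text
[ 0.1 -1.1  0.6]
the job is handed in; nothing more can be done
None
```

The job is handed in: the brown bottle stands on the terracotta tile, and the column stands upright by itself against the steel face, centred on the yellow line. It took about 21 s of the 64 s allowed, and the gripper was clear of everything at the end.

- **Bottle:** I set it on the tile first. Both fixed cameras showed it upright there, and the last numeric look still found brown at its place.
- **Raising the column:** I slid the column along the table to a firm contact (30 N). Then I raised it with its foot kept low and pressed against the stop. The push-back forces were light at times during the lift, so I can't show the foot was pressed hard at every moment.
- **Snugness:** After release, a measurement from above put the column's axis 26.4 mm from the face, where 25 mm is touching. I nudged it low with the closed fingertips until the stop pushed back with 13 N, and it moved about 1 mm at most. I did not repeat the view from above after that.
- **Last checks:**
  - The side camera put the column's head about 1 pixel from its expected position.
  - The scene camera's head fit was 2–3 pixels off. That outline came out distorted; an earlier reading by eye from the same camera agreed within 1 pixel.
  - One colour check for the turquoise bottle in the side view did not hit it. It was in its usual place in the last picture I viewed, and the nudge went nowhere near it.
- **Arm limit:** While I withdrew from the column, joint 4 came right up to its 2.04 rad limit.

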